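# Lock a sample carrier in its wedge vise

## Task

Lock the sample carrier in the vise: start the brass taper key in the slot, thin end first, and let go of it while it is still loose, then take the mallet and drive the key home with light taps on its thick end, drawing back between taps, until another tap no longer moves it and the carrier is held tight. Stand the mallet back on its black pad, handle up. Never hit the key hard or press it tight with the fingers, and leave the other things on the bench alone.

Things in the scene. Friction and masses are not known exactly. Their poses are not given: they have to be found in the camera images.
- vise: Grey base plate of a wedge vise bolted to the table; its top (the bed) is 15 mm up. x: the way the key is driven (plate x = -105 to 70 mm); y: to the back rail (plate y = -100 to 47 mm). From +y to -y: steel back rail, slot for the key, dark jaw, loose sample carrier, steel fence. Rail, jaw and fence are about 35 mm high above the bed, screw heads 5 mm more. Origin at table height under the slot mouth.
- slot_mouth (a point): Mouth of the key slot, on the bed, axes as the vise's. The slot runs 55 mm along +x, open on top and at both ends. The face of the back rail slants 1 in 8: at y = +13.9 mm at the mouth, +7.0 mm at x = 55. The jaw's face is straight, parallel to x, at y about -0.4 mm to begin with. The clear bed before the mouth (to x = -105) carries the key while it is started.
- jaw: Dark steel jaw bar, 78 x 16 x 33 mm, axes as the vise's; origin at table height under its key-side face, at the slot mouth. Starts 0.2 to 0.6 mm to -y of the vise's origin. The key pushes it to -y, up to 8 mm, onto the carrier; about 5 N of friction, no spring.
- carrier: Sample carrier: aluminium block 60 x 50 x 30 mm with a small goniometer head and pin on top (70 mm high in all). Lies loose between jaw and fence, 1 to 4.5 mm of play in all: the fence was set by hand and its place is not known exactly. Origin: centre of its underside; axes as the vise's. Held tight = the jaw presses it with over 15 N after the last tap, about twice the force of that tap.
- wedge_head (a point): Centre, half-way up, of the head of the brass taper key (400 g, 28 mm high, 120 mm long, lying as it goes into the vise). x points to the thin end. The head is a straight block, x = -20 to 20, y = -10 to 10 mm: grip it across y. The flat end at x = -20 mm is the one to strike. Force on it must stay under 35 N; 10 to 20 N is enough.
- wedge_tip (a point): Middle of the thin end face of the key, 100 mm ahead of the head's centre and 5 mm to its -y; axes as the head's. The shank is 80 mm long; its -y side is straight, flush with the head (goes against the jaw), its +y side tapers 1 in 8, from 20 mm thick at the head to 10 mm; last 3 mm chamfered. Fully home the tip is 40 to 72 mm past the slot mouth; there the key stops hard, 8 N per mm, and stays put.
- mallet_handle (a point): Grip point in the handle of the stubby mallet (450 g, orange head, white faces, black handle), 80 mm above the head's underside. The handle is 24 x 24 mm square, upright, ends 40 mm above this point. Head 40 mm high, 42 wide, 86 long along x; two equal striking faces, 34 x 34 mm, at x = -43 and 43 mm, centred 20 mm above its underside. It starts standing on its head on the pad.
- pad: Black rubber pad, 120 (x) x 90 (y) x 6 mm, fixed to the table, where the mallet stands with its x along the pad's x within 0.25 rad, and where it goes back, near the middle; origin at the centre of its underside.
- driver_grip (a point): red-handled screwdriver, 200 mm, lying; point on its handle. Bystander.
- spanner_grip (a point): steel open-ended spanner, 150 mm, lying; point on its handle. Bystander.
- bottle: closed white plastic bottle with a blue cap, 56 mm across, 120 mm high; origin at its foot. Bystander.
- lens_tube: black ring, 50 mm across, 22 mm high, lying flat; origin at its foot. Bystander.
- post: upright polished steel optical post, 25 mm across, 75 mm high; origin at its foot. Bystander.
- pin_box: flat blue box with clear lid, 80 x 55 x 30 mm; origin at its foot. Bystander.
There are look-alikes about, which are no part of the job. Leave any green look-alike of the part that bears mallet_handle alone.

How it is judged:
By the outcome, as a careful person would: the job done as asked, in the order asked, and still so for the second after the job is handed in, with the robot touching nothing.
It also fails if it takes over 69 s, if anything falls off the work surface, if the arm or the gripper's body presses on something with over 40 N, if the wrist force passes 120 N, or if a joint passes its speed limit or range.

## Robot

A 6-joint arm with a two-finger parallel gripper is mounted at the origin on the work surface. World frame = base frame: x ahead of the robot, y to its left, z up, the work surface at z = 0. Lengths are in m, angles in rad, forces in N, time in s.
With the tool pointing down it reaches from about 0.375 to 0.9 m from the base axis. Payload 3.1 kg.
Tool frame: the origin (TCP) lies at the very end of the fingers, on their centre line; the grasp point (between the pads) lies 19 mm behind it; z points along the fingers, y is the direction in which the jaws open and shut (so a half turn about z gives the same grasp; the last joint's range is limited). The gripper opens to 87 mm and grips with 3 to 60 N. Pads are 19 mm wide; open, the fingers measure 117 mm over their backs; the gripper's body (75 mm by 190 mm) begins 51 mm behind the grasp point.
Start: joints at [-1.286, 0.527, 1.433, -0, 1.181, -0.178], TCP at [0.28, -0.559, 0.223] pointing down, gripper open.
Joint ranges: [-3.08, 3.08], [-0.75, 2.2], [0.22, 2.44], [-1.43, 4.57], [0, 2.65], [-2.85, 2.85]. Speed limits (rad/s): [2.79, 2.79, 3.14, 3.14, 3.14, 3.14].

## Interface

Orientations are given as a unit quaternion [x, y, z, w].
In Python, from rig import robot gives the robot as it stands. The module is installed in compiled form; this text tells all that it offers.
- The arm moves only by the tool send_rows, never from a script. Its argument "deltas" is a list of rows, each an object of numbers: "tx", "ty", "tz": the shift along the tool's x, y, z in cm; "rx", "ry", "rz": the turn, a rotation vector about the tool's x, y, z in rad. A call has 1 to 5 rows; each row is the pose to reach, as a shift and turn from the pose commanded when the call began, along the tool's axes at that moment; what a row does not reach only later rows make up. A row lasts 1/12 s, in which the tool goes at most 41.7 mm and 7.16 degrees, less where a joint would pass 70% of its speed; a pose out of reach is approached as far as the arm can. A call with a gripper value outside its range is refused whole. "claw" is the finger opening in cm, from 0 to 8.7, set as the call begins (left out, the last holds). The fingers move at their own pace and stop on an object; "squeeze" is the grip in N (left out, the last holds). Time passes only in rows, so rows that repeat a pose let the fingers close. It gives the time, the measured TCP pose, the force and the opening at its end, in the units of the state.
- robot.get_obs(): the state, without advancing time (a new reading comes with each control period).
- robot.camera(name): name is "scene" or "top"; returns a dict with "color" (384x512x3 uint8, red, green, blue), "z_map" (384x512 float32, m along the optical axis (not along the pixel's ray), 0 where there is no reading), "intrinsics" (3x3 intrinsics, pixels), "R" (3x3) and "t" (3): a world point X has camera coordinates R X + t. Camera axes: x right, y down, z forward; pixel columns grow to the right and rows downward; lengths in m; the calibration is good to about 2 mm. A picture is of the moment at which its call begins.
- robot.hand_in(): hands the job in, once; it reports no verdict.
Trained networks look in the newest picture that a camera, given by its name, has taken for a name from the list of things; names that differ only in an ending like _2 or _b are one class to them, and where a whole thing is asked for, a point or a joint stands for the part that bears it (a point fixed in the world has none). Each returns a list of dicts, best first, with "p" (0 to 1); they miss things now and then, are a little off and sometimes report something else, mostly with a low value. They report only what shows in the picture. A call takes as long as a camera call. They do not tell look-alikes from the thing itself.
- robot.outline_of(label, camera): "pixels" (384x512 bool, what is visible of it) and "xy" ([column, row] in pixels, amid what is visible of it).
- robot.tip_of(label, camera): "xy" ([column, row] in pixels: a listed point, or the origin of a listed thing).
The state is a dict: "time": time; "q": joint angles; "joint_velocities": joint speeds; "joint_torque": joint torques, N m; "position": TCP position; "tool_rot": TCP orientation; "ft_force": force on the tool from outside, world axes, zero at the start; "moment": the same for the moment, N m; "grip_width": finger opening in m.
Only numpy, scipy, OpenCV 4.12 (cv2) and the standard library are available. Lean on these libraries where they do the work, as an engineer would, in place of code of your own. Each camera call takes 0.05 s, during which the arm holds its last target.

## Working session

There is one attempt and no reset: what is moved stays moved. The work goes in short steps, Python scripts to look and compute and a tool call to move; the robot and the scene stay as the last step left them, time stands still between calls to the robot, and variables do not carry over. Pictures are saved under pics/ and viewed, and the job is handed in when it is done.

Besides the shell and the picture viewer there is one more tool, called after ">>>" as name([rows], argument=value, ...), one row to a line, values as JSON. send_rows: Moves the arm, as the interface text tells. Its arguments: {"type":"object","properties":{"deltas":{"type":"array","items":{"type":"object","properties":{"tx":{"type":"number"},"ty":{"type":"number"},"tz":{"type":"number"},"rx":{"type":"number"},"ry":{"type":"number"},"rz":{"type":"number"}}}},"claw":{"type":"number"},"squeeze":{"type":"number"}},"required":["deltas"]}

```bash
mkdir -p pics; ls
cat > h.py <<'E'
import numpy as np, cv2
from rig import robot
def snap(name,fn,scale=1.5):
    c=robot.camera(name)
    im=cv2.cvtColor(c["color"],cv2.COLOR_RGB2BGR)
    cv2.imwrite(f"pics/{fn}.png",cv2.resize(im,None,fx=scale,fy=scale,interpolation=cv2.INTER_CUBIC))
    return c
def crop(c,fn,x0,y0,x1,y1,s):
    im=cv2.cvtColor(c["color"],cv2.COLOR_RGB2BGR)[y0:y1,x0:x1]
    cv2.imwrite(f"pics/{fn}.png",cv2.resize(im,None,fx=s,fy=s,interpolation=cv2.INTER_CUBIC))
def onplane(c,uv,z):
    K,R,t=np.array(c["intrinsics"]),np.array(c["R"]),np.array(c["t"])
    d=R.T@np.linalg.solve(K,[uv[0],uv[1],1]); o=-R.T@t
    return o+d*(z-o[2])/d[2]
def depthpt(c,uv):
    K,R,t=np.array(c["intrinsics"]),np.array(c["R"]),np.array(c["t"])
    z=c["z_map"][int(round(uv[1])),int(round(uv[0]))]
    return R.T@(np.linalg.solve(K,[uv[0],uv[1],1])*z-t)
def cloud(c):
    K,R,t=np.array(c["intrinsics"]),np.array(c["R"]),np.array(c["t"])
    v,u=np.mgrid[:384,:512]; z=c["z_map"]
    P=np.linalg.inv(K)@np.stack([u.ravel()*z.ravel(),v.ravel()*z.ravel(),z.ravel()])
    return (R.T@(P-t[:,None])).T.reshape(384,512,3)
def proj(c,X):
    K,R,t=np.array(c["intrinsics"]),np.array(c["R"]),np.array(c["t"])
    p=K@(R@np.array(X)+t); return p[:2]/p[2]
E
python3 - <<'E'
from h import *
np.set_printoptions(precision=4,suppress=True)
for n in ("scene","top"):
    c=snap(n,n+"0"); print(n,-c["R"].T@c["t"],c["R"],c["intrinsics"])
    for l in ["vise","slot_mouth","jaw","carrier","wedge_head","wedge_tip","mallet_handle","pad","driver_grip","spanner_grip","bottle","lens_tube","post","pin_box"]:
        for r in robot.tip_of(l,n)[:3]:
            print(l,np.round(r["xy"],1),round(r["p"],2),depthpt(c,r["xy"]))
o=robot.get_obs(); print(o)
E
```

```text
pics
scene [1.1092 0.0203 0.946 ] [[-0.0266  0.9996 -0.0119]
 [ 0.8181  0.015  -0.5748]
 [-0.5744 -0.025  -0.8182]] [[353.7582   0.     253.7644]
 [  0.     353.7582 192.7401]
 [  0.       0.       1.    ]]
vise [260.8 227.7] 0.65 [0.6018 0.0166 0.0472]
slot_mouth [260.1 230.1] 0.82 [0.6108 0.0147 0.049 ]
slot_mouth [230.4 175.3] 0.34 [ 0.3806 -0.0888  0.0081]
jaw [357.2 248.9] 0.65 [ 0.6401  0.2999 -0.0008]
jaw [261.4 228.6] 0.56 [0.6042 0.0183 0.0462]
jaw [349.4 180. ] 0.53 [0.4092 0.3006 0.0287]
carrier [269.  235.6] 0.51 [0.6314 0.0402 0.055 ]
wedge_head [349.6 182.4] 0.6 [0.41   0.3036 0.0169]
wedge_tip [378.3 174.5] 0.59 [ 0.3614  0.4099 -0.0011]
mallet_handle [164.6 180.4] 0.91 [ 0.4679 -0.2781  0.0908]
mallet_handle [159.6 144. ] 0.73 [ 0.3183 -0.3206  0.0902]
pad [170.1 194.5] 0.75 [ 0.4788 -0.2718  0.0315]
driver_grip [404.2 241. ] 0.64 [0.6255 0.4305 0.0261]
spanner_grip [227.  175.7] 0.48 [ 0.3831 -0.1     0.0089]
bottle [128.6 260.5] 0.7 [ 0.7153 -0.3423  0.0544]
lens_tube [357.9 248.8] 0.7 [0.6411 0.3012 0.0019]
lens_tube [110.6 220.9] 0.69 [ 0.578  -0.4361  0.0305]
pos
[... 1153 characters left out ...]
344  0.07  ]
lens_tube [177.4 157.3] 0.57 [0.6502 0.2947 0.0011]
lens_tube [198.4 142.9] 0.55 [0.6964 0.2124 0.0404]
post [199.4 141.1] 0.52 [0.7032 0.2091 0.0385]
pin_box [384.7 177.7] 0.91 [ 0.5718 -0.4562  0.0271]
{'time': 1.5, 'q': array([-1.2855,  0.5275,  1.4327, -0.    ,  1.1814, -0.1785]), 'joint_velocities': array([-0.0006,  0.0006, -0.    , -0.0009, -0.0007,  0.    ]), 'joint_torque': array([  0.0027, -43.9995, -17.6984,   0.0635,   0.0505,  -0.    ]), 'position': array([ 0.2796, -0.5589,  0.2225]), 'tool_rot': array([ 0.9732,  0.2298, -0.    , -0.    ]), 'ft_force': array([ 1.0817,  0.6068, -0.3112]), 'moment': array([-0.0116,  0.0213, -0.0345]), 'grip_width': 0.08687598362603882}
```

View pictures.

View pics/scene0.png

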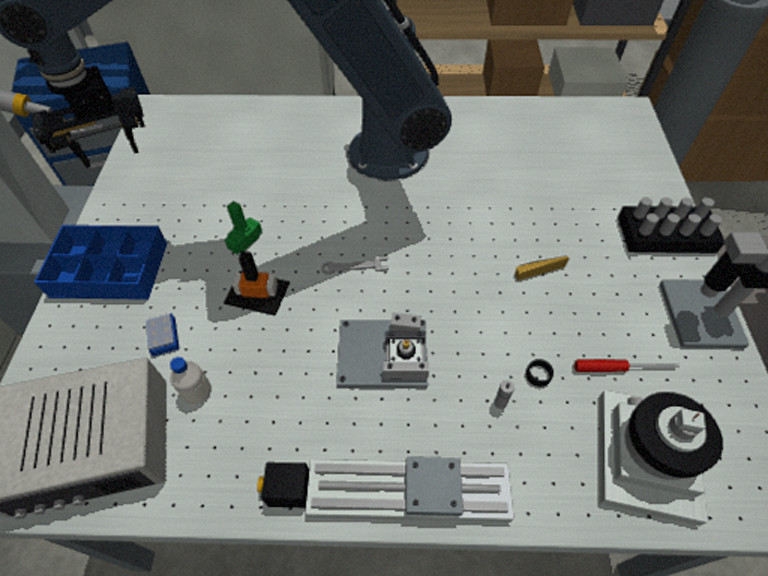

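View pics/top0.png

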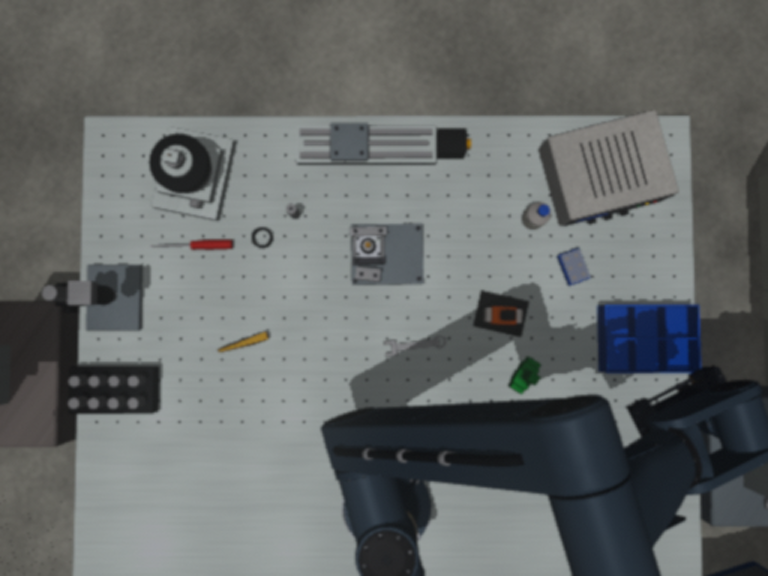

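Run:
```python
from h import *
np.set_printoptions(precision=4,suppress=True)
c=robot.camera("scene"); t=robot.camera("top")
np.savez("c0.npz",**c); np.savez("t0.npz",**t)
s=[(c,(215,200,300,265)),(c,(335,165,385,190)),(c,(145,130,200,210)),(t,(225,140,295,195)),(t,(140,215,185,240)),(t,(310,190,365,265))]
W=[]
for k,(a,b) in enumerate(s):
    im=cv2.cvtColor(a["color"],cv2.COLOR_RGB2BGR)[b[1]:b[3],b[0]:b[2]]
    f=min(260/im.shape[1],290/im.shape[0]); im=cv2.resize(im,None,fx=f,fy=f,interpolation=cv2.INTER_CUBIC)
    o=np.zeros((295,265,3),np.uint8); o[:im.shape[0],:im.shape[1]]=im; W.append(o)
cv2.imwrite("pics/crops0.png",np.vstack([np.hstack(W[:3]),np.hstack(W[3:])]))
```

```text
(no output)
```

View pics/crops0.png

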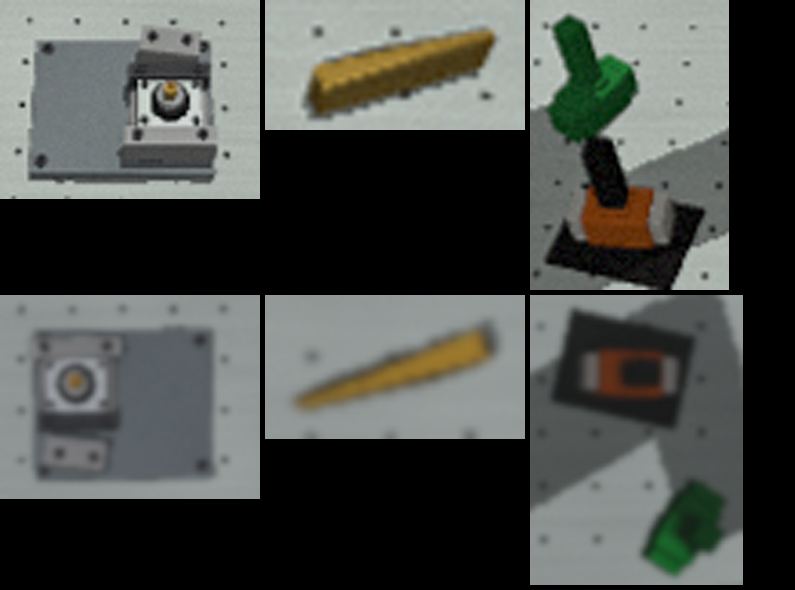

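Run:
```python
from h import *
np.set_printoptions(precision=4,suppress=True,linewidth=200)
for n in ("c0","t0"):
    c=dict(np.load(n+".npz")); P=cloud(c)
    m=(abs(P[...,0]-0.6)<0.14)&(abs(P[...,1]+0.0)<0.16)
    tb=P[m&(abs(P[...,2])<0.006)]; print(n,"table z",np.median(tb[:,2]),tb[:,2].std())
    z0=np.median(tb[:,2])
    for lo,hi,name in ((0.010,0.020,"bed"),(0.040,0.054,"tops"),):
        mm=m&(P[...,2]-z0>lo)&(P[...,2]-z0<hi)
        Q=P[mm]; r=cv2.minAreaRect(Q[:,:2].astype(np.float32)*1000)
        print(name,len(Q),np.median(Q[:,2]),Q[:,2].std(),r)
    b=(215,200,300,265) if n=="c0" else (225,140,295,195)
    H=P[b[1]:b[3],b[0]:b[2],2]*1000
    im=np.clip(H*3,0,255).astype(np.uint8); f=9
    cv2.imwrite(f"pics/h_{n}.png",cv2.applyColorMap(cv2.resize(im,None,fx=f,fy=f,interpolation=cv2.INTER_NEAREST),cv2.COLORMAP_JET))
    im=cv2.cvtColor(c["color"],cv2.COLOR_RGB2BGR)[b[1]:b[3],b[0]:b[2]]
    cv2.imwrite(f"pics/v_{n}.png",cv2.resize(im,None,fx=f,fy=f,interpolation=cv2.INTER_CUBIC))
```

```text
c0 table z 0.0008783545187846905 0.001728446127614906
bed 1568 0.015773199969095014 0.0017067675129442742 ((604.78955078125, -3.0364761352539062), (148.5901641845703, 174.62060546875), 0.21692225337028503)
tops 780 0.049743377459215546 0.003097247101163026 ((600.4256591796875, 43.27199172973633), (84.77306365966797, 129.97445678710938), 89.94196319580078)
t0 table z 2.7425687652263344e-05 0.0028310970240585814
bed 1076 0.01497178288077179 0.002492905684878808 ((602.3914184570312, -0.3826446533203125), (271.4153137207031, 171.68490600585938), 82.64724731445312)
tops 491 0.04870907384101873 0.003225521461928101 ((603.6205444335938, 43.46306228637695), (125.97808837890625, 81.83273315429688), 0.05024414137005806)
```

View pics/v_c0.png

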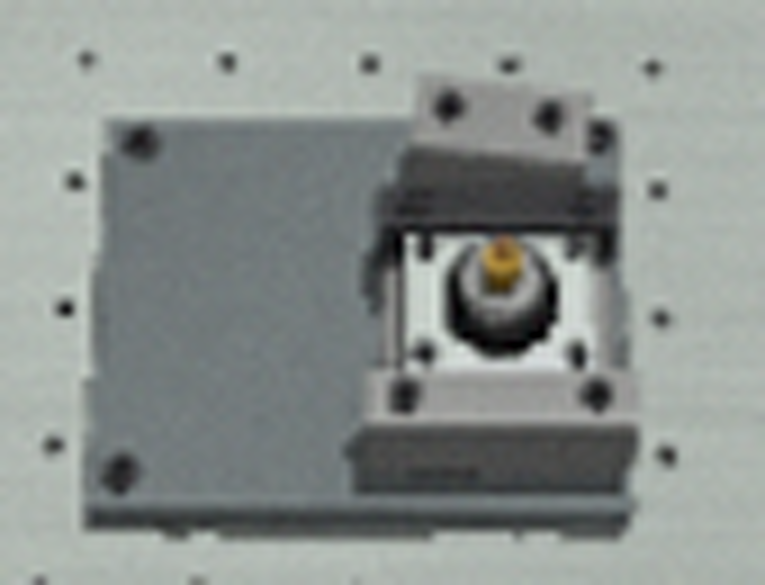

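View pics/v_t0.png

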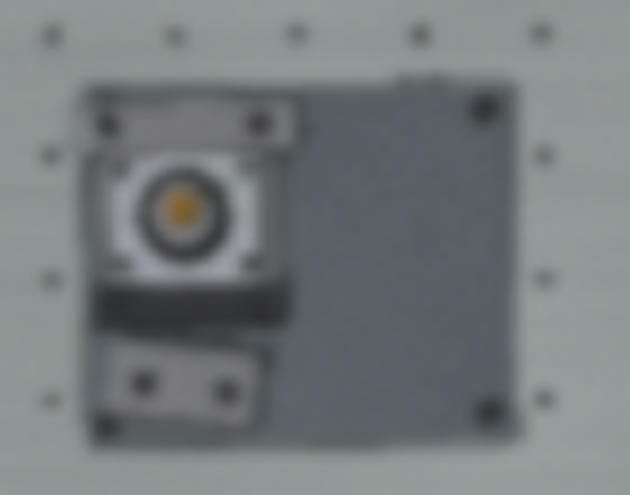

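View pics/h_t0.png

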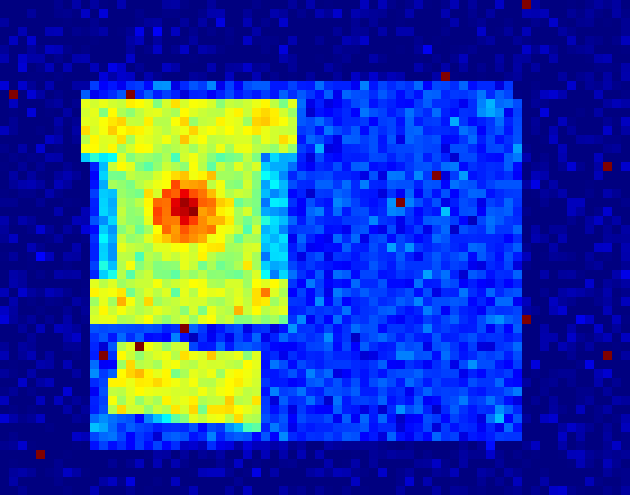

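```bash
cat > fit.py <<'E'
from h import *
from scipy.optimize import minimize
from scipy.ndimage import map_coordinates
def prism(poly,z0,z1):
    poly=np.array(poly,float)
    return np.vstack([np.c_[poly,np.full(len(poly),z0)],np.c_[poly,np.full(len(poly),z1)]])/1000
def hull(c,V,p):
    a=p[2];R=np.array([[np.cos(a),-np.sin(a)],[np.sin(a),np.cos(a)]])
    X=V.copy(); X[:,:2]=V[:,:2]@R.T+p[:2]
    uv=np.array([proj(c,x) for x in X]).astype(np.float32)
    return cv2.convexHull(uv)[:,0]
def chan(c,kind):
    im=c["color"].astype(np.float32)
    if kind=="gray": g=im.mean(2)
    if kind=="yel": g=im[...,0]*.5+im[...,1]*.5-im[...,2]
    if kind=="org": g=im[...,0]-im[...,2]
    return cv2.GaussianBlur(g,(0,0),0.8)
def score(c,g,V,p,sgn):
    h=hull(c,V,p); n=len(h); ctr=h.mean(0); tot=0;L=0
    for i in range(n):
        a,b=h[i],h[(i+1)%n]; l=np.linalg.norm(b-a)
        if l<1.5: continue
        k=int(l*3)+2; s=a+(b-a)*np.linspace(.06,.94,k)[:,None]
        nv=np.array([b[1]-a[1],a[0]-b[0]])/l
        if nv@(a-ctr)<0: nv=-nv
        i_=s-nv*.9;o_=s+nv*.9
        d=map_coordinates(g,[i_[:,1],i_[:,0]],order=1)-map_coordinates(g,[o_[:,1],o_[:,0]],order=1)
        d=np.clip(d*sgn,-30,80) if sgn else np.clip(abs(d),0,80)
        tot+=d.sum()/k*l; L+=l
    return tot/L
def fit(c,V,p0,kind,sgn):
    g=chan(c,kind); best=None
    for dx in (-.004,0,.004):
        for dy in (-.004,0,.004):
            for da in (-.06,0,.06):
              q=np.array(p0)+[dx,dy,da]
              S=np.vstack([q,q+[.003,0,0],q+[0,.003,0],q+[0,0,.04]])
              r=minimize(lambda p:-score(c,g,V,p,sgn),q,method="Nelder-Mead",options=dict(initial_simplex=S,xatol=2e-5,fatol=1e-3,maxiter=150))
              if best is None or r.fun<best.fun: best=r
    return best.x,-best.fun
KEY=[(-20,-10),(-20,10),(20,10),(97,0.4),(100,-3),(100,-7),(97,-10)]
PLATE=[(-105,-100),(70,-100),(70,47),(-105,47)]
PAD=[(-60,-45),(60,-45),(60,45),(-60,45)]
HEAD=[(-30,-21),(30,-21),(30,21),(-30,21)]
E
python3 - <<'E'
from fit import *
np.set_printoptions(precision=4,suppress=True,linewidth=200)
for n in ("c0","t0"):
    c=dict(np.load(n+".npz"))
    print(n,"key",fit(c,prism(KEY,0,28),(0.402,0.303,1.57+.25),"yel",1))
    print(n,"plate",fit(c,prism(PLATE,0,15),(0.578,0.0145,1.57),"gray",-1))
    print(n,"pad",fit(c,prism(PAD,0,6),(0.465,-0.262,1.57-.2),"gray",-1))
E
```

```text
c0 key (array([0.4005, 0.3076, 1.9352]), np.float64(36.605812072753906))
c0 plate (array([0.5782, 0.0148, 1.5931]), np.float64(46.16436767578125))
c0 pad (array([ 0.4592, -0.2771,  1.322 ]), np.float64(46.77919006347656))
t0 key (array([0.4026, 0.3092, 1.9278]), np.float64(39.086814880371094))
t0 plate (array([0.5785, 0.0171, 1.5739]), np.float64(29.058847427368164))
t0 pad (array([ 0.4611, -0.2758,  1.3429]), np.float64(35.76921844482422))
```

Run:
```python
from fit import *
W=[]
for n,fs in (("c0",[(KEY,28,(0.4005, 0.3076, 1.9352),(335,160,387,195)),(PLATE,15,(0.5782, 0.0148, 1.5931),(215,200,300,265)),(PAD,6,(0.4592,-0.2771,1.322),(140,160,200,215))]),
 ("t0",[(KEY,28,(0.4026,0.3092,1.9278),(140,210,185,240)),(PLATE,15,(0.5785,0.0171,1.5739),(225,140,295,195)),(PAD,6,(0.4611,-0.2758,1.3429),(310,188,360,230))])):
    c=dict(np.load(n+".npz"));im=cv2.cvtColor(c["color"],cv2.COLOR_RGB2BGR)
    for poly,z,p,b in fs:
        k=im[b[1]:b[3],b[0]:b[2]]; f=min(260/k.shape[1],290/k.shape[0])
        k=cv2.resize(k,None,fx=f,fy=f,interpolation=cv2.INTER_CUBIC)
        h=(hull(c,prism(poly,0,z),p)-[b[0]-.5,b[1]-.5])*f
        cv2.polylines(k,[np.int32(h*16)],True,(0,0,255),1,cv2.LINE_AA,4)
        o=np.zeros((295,265,3),np.uint8);o[:k.shape[0],:k.shape[1]]=k[:295,:265];W.append(o)
cv2.imwrite("pics/fit0.png",np.vstack([np.hstack(W[:3]),np.hstack(W[3:])]))
```

```text
(no output)
```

View pics/fit0.png

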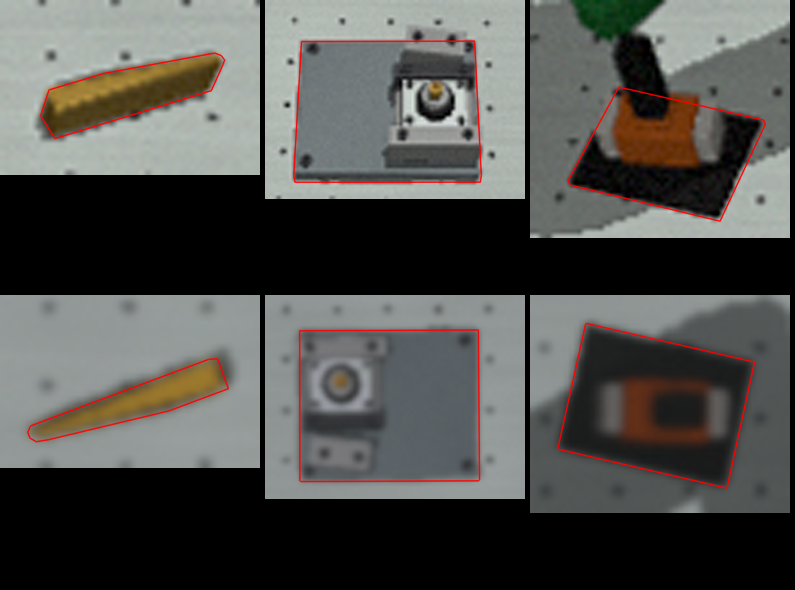

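```bash
cat > edges.py <<'E'
from fit import *
def edge(c,g,A,B,z,w=4):
    # world-plane edge from A to B at height z; returns fitted world line angle & points
    a=proj(c,[*A,z]);b=proj(c,[*B,z]);l=np.linalg.norm(b-a);n=np.array([b[1]-a[1],a[0]-b[0]])/l
    k=int(l);off=np.linspace(-w,w,8*w+1);pts=[]
    for f in np.linspace(.05,.95,k):
        s=a+(b-a)*f+n*off[:,None]; v=map_coordinates(g,[s[:,1],s[:,0]],order=3)
        d=abs(np.gradient(v)); i=d.argmax()
        if 0<i<len(d)-1 and d[i]>0.8:
            q=(d[i-1]-d[i+1])/(2*(d[i-1]-2*d[i]+d[i+1])); pts.append(a+(b-a)*f+n*(off[i]+q*(off[1]-off[0])))
    P=np.array([onplane(c,p,z)[:2] for p in pts])
    vx,vy,x0,y0=cv2.fitLine(P.astype(np.float32)*1000,cv2.DIST_HUBER,0,.01,.01).ravel()
    r=(P*1000-[x0,y0])@[-vy,vx]
    return len(P),np.arctan(vy/vx) if abs(vx)>abs(vy) else -np.arctan(vx/vy),(x0,y0),r.std()
E
python3 - <<'E'
from edges import *
ox,oy=0.5783,0.0155
w=lambda x,y:(ox-y/1000,oy+x/1000)
for n in ("c0","t0"):
    c=dict(np.load(n+".npz"));g=chan(c,"gray")
    for nm,A,B,z in (("left x-105",(-105,40),(-105,-95),.015),("back y47",(-100,47),(-12,47),.015),("front y-100",(-100,-100),(65,-100),.015),("right x70 ",(70,40),(70,-2),.015)):
        r=edge(c,g,w(*A),w(*B),z); print(n,nm,r[0],"dev angle(deg)",np.degrees(r[1]).round(2),np.round(r[2],1),round(r[3],2))
E
```

```text
c0 left x-105 40 dev angle(deg) 0.75 [611.  -90.3] 1.81
c0 back y47 28 dev angle(deg) 1.3 [531.8 -36.3] 0.47
c0 front y-100 57 dev angle(deg) 1.57 [685.9   3. ] 1.22
c0 right x70  11 dev angle(deg) -2.21 [561.4  84.8] 0.29
t0 left x-105 37 dev angle(deg) -0.87 [605.7 -87.4] 0.35
t0 back y47 24 dev angle(deg) 2.2 [531.1 -45.3] 0.38
t0 front y-100 45 dev angle(deg) -0.09 [679.3   5.5] 1.35
t0 right x70  11 dev angle(deg) 1.12 [561.2  87.8] 0.93
```

```bash
cat > go.py <<'E'
import sys,numpy as np
from scipy.spatial.transform import Rotation as Ro
from rig import robot
# usage: go.py x y z yaw   -> total delta in tool axes
o=robot.get_obs(); p=o["position"]; R=Ro.from_quat(o["tool_rot"])
x,y,z,a=map(float,sys.argv[1:5])
T=Ro.from_matrix(np.array([[np.cos(a),np.sin(a),0],[np.sin(a),-np.cos(a),0],[0,0,-1]]))
d=R.inv().apply(np.array([x,y,z])-p)*100; r=(R.inv()*T).as_rotvec()
n=max(np.linalg.norm(d)/4.17,np.linalg.norm(r)/.125)
X=R.as_matrix()[:,0]
print("t",round(o["time"],2),"pos",p.round(4),"yaw",round(np.arctan2(X[1],X[0]),4),"F",o["ft_force"].round(1),"w",round(o["grip_width"]*1000,1),"q",o["q"].round(2))
print("delta cm",d.round(2),"rot",r.round(4),"rows>=",round(n,1))
if n>5: print(" 5 rows worth:",(d*5/n).round(2),(r*5/n).round(4))
E
python3 go.py 0.50 -0.1 0.24 1.2
```

```text
t 1.6 pos [ 0.2796 -0.559   0.2226] yaw 0.4638 F [-1.4  0.2  0.1] w 86.8 q [-1.29  0.53  1.43 -0.    1.18 -0.18]
delta cm [ 40.24 -31.19  -1.74] rot [ 0.      0.     -0.7362] rows>= 12.2
 5 rows worth: [ 16.47 -12.76  -0.71] [ 0.      0.     -0.3013]
```

>>> send_rows([
  {"tx":3.2,"ty":-2.5,"tz":-0.1},
  {"tx":6.5,"ty":-5.1,"tz":-0.3},
  {"tx":9.8,"ty":-7.7,"tz":-0.5},
  {"tx":13.1,"ty":-10.2,"tz":-0.6},
  {"tx":16.4,"ty":-12.7,"tz":-0.7},
], claw=5.0)

```text
schema error: expected keys tx, ty, tz, rx, ry, rz
```

>>> send_rows([
  {"tx":3.2,"ty":-2.5,"tz":-0.2},
  {"tx":6.5,"ty":-5.1,"tz":-0.4},
  {"tx":9.8,"ty":-7.7,"tz":-0.5},
  {"tx":13.1,"ty":-10.2,"tz":-0.6},
  {"tx":16.4,"ty":-12.7,"tz":-0.7},
])

```text
schema error: expected keys tx, ty, tz, rx, ry, rz
```

```bash
python3 go.py 0.4025 0.3056 0.15 1.932
```

```text
t 1.6 pos [ 0.2796 -0.559   0.2226] yaw 0.4638 F [-1.4  0.2  0.1] w 86.8 q [-1.29  0.53  1.43 -0.    1.18 -0.18]
delta cm [ 49.67 -71.83   7.25] rot [ 0.      0.     -1.4682] rows>= 21.0
 5 rows worth: [ 11.82 -17.09   1.73] [ 0.      0.     -0.3493]
```

All six keys are needed.

>>> send_rows([
  {"tx":3.2,"ty":-2.5,"tz":-0.1,"rx":0,"ry":0,"rz":-0.06},
  {"tx":6.5,"ty":-5.1,"tz":-0.3,"rx":0,"ry":0,"rz":-0.12},
  {"tx":9.8,"ty":-7.7,"tz":-0.5,"rx":0,"ry":0,"rz":-0.18},
  {"tx":13.1,"ty":-10.2,"tz":-0.6,"rx":0,"ry":0,"rz":-0.24},
  {"tx":16.4,"ty":-12.7,"tz":-0.7,"rx":0,"ry":0,"rz":-0.3},
], claw=5.0)

```text
time: 2.02
position: [0.3698, -0.3706, 0.2297]
tool_rot: [0.928, 0.374, 0.0, 0.0]
ft_force: [1.2, -1.7, 0.1]
grip_width: 0.0616
```

```bash
python3 go.py 0.50 -0.1 0.24 1.1
```

```text
t 2.02 pos [ 0.3698 -0.3706  0.2297] yaw 0.7658 F [ 1.2 -1.7  0.1] w 61.6 q [-1.    0.38  1.68  0.    1.08 -0.2 ]
delta cm [ 28.15 -10.48  -1.03] rot [ 4.000e-04 -1.000e-04 -3.342e-01] rows>= 7.2
 5 rows worth: [19.53 -7.27 -0.71] [ 0.0003 -0.     -0.2319]
```

>>> send_rows([
  {"tx":3.9,"ty":-1.4,"tz":-0.1,"rx":0,"ry":0,"rz":-0.05},
  {"tx":7.8,"ty":-2.8,"tz":-0.3,"rx":0,"ry":0,"rz":-0.1},
  {"tx":11.7,"ty":-4.3,"tz":-0.5,"rx":0,"ry":0,"rz":-0.15},
  {"tx":15.6,"ty":-5.8,"tz":-0.6,"rx":0,"ry":0,"rz":-0.2},
  {"tx":19.5,"ty":-7.2,"tz":-0.7,"rx":0,"ry":0,"rz":-0.25},
])

```text
time: 2.43
position: [0.4608, -0.1836, 0.237]
tool_rot: [0.874, 0.486, 0.0, 0.0]
ft_force: [0.6, -0.3, 0.6]
grip_width: 0.0507
```

```bash
python3 go.py 0.4025 0.3056 0.15 1.932
```

```text
t 2.43 pos [ 0.4608 -0.1836  0.237 ] yaw 1.0159 F [ 0.6 -0.3  0.6] w 50.7 q [-0.6   0.34  1.73  0.    1.07 -0.05]
delta cm [ 38.5  -30.74   8.67] rot [ 6.000e-04  3.000e-04 -9.161e-01] rows>= 12.0
 5 rows worth: [ 16.05 -12.81   3.62] [ 3.000e-04  1.000e-04 -3.818e-01]
```

>>> send_rows([
  {"tx":3.2,"ty":-2.5,"tz":0.2,"rx":0,"ry":0,"rz":-0.07},
  {"tx":6.4,"ty":-5.1,"tz":0.5,"rx":0,"ry":0,"rz":-0.14},
  {"tx":9.6,"ty":-7.7,"tz":1.0,"rx":0,"ry":0,"rz":-0.21},
  {"tx":12.8,"ty":-10.2,"tz":1.5,"rx":0,"ry":0,"rz":-0.29},
  {"tx":16.0,"ty":-12.8,"tz":2.0,"rx":0,"ry":0,"rz":-0.37},
])

```text
time: 2.85
position: [0.4361, 0.0198, 0.2167]
tool_rot: [0.769, 0.639, 0.0, 0.0]
ft_force: [0.4, -0.3, 0.2]
grip_width: 0.0499
```

```bash
python3 go.py 0.4025 0.3056 0.15 1.932
```

```text
t 2.85 pos [0.4361 0.0198 0.2167] yaw 1.3872 F [ 0.4 -0.3  0.2] w 49.9 q [-0.21  0.28  1.89  0.    0.96 -0.03]
delta cm [27.49 -8.53  6.66] rot [ 1.300e-03  3.000e-04 -5.448e-01] rows>= 7.1
 5 rows worth: [19.4  -6.02  4.7 ] [ 9.000e-04  2.000e-04 -3.845e-01]
```

>>> send_rows([
  {"tx":3.8,"ty":-1.2,"tz":0.9,"rx":0,"ry":0,"rz":-0.08},
  {"tx":7.7,"ty":-2.4,"tz":1.8,"rx":0,"ry":0,"rz":-0.16},
  {"tx":11.5,"ty":-3.6,"tz":2.7,"rx":0,"ry":0,"rz":-0.24},
  {"tx":15.4,"ty":-4.8,"tz":3.6,"rx":0,"ry":0,"rz":-0.32},
  {"tx":19.2,"ty":-6.0,"tz":4.5,"rx":0,"ry":0,"rz":-0.4},
])

```text
time: 3.27
position: [0.4128, 0.2199, 0.1715]
tool_rot: [0.626, 0.78, 0.0, 0.0]
ft_force: [0.9, -1.6, 0.8]
grip_width: 0.0498
```

```bash
python3 go.py 0.4025 0.3056 0.10 1.932
```

```text
t 3.27 pos [0.4128 0.2199 0.1715] yaw 1.7878 F [ 0.9 -1.6  0.8] w 49.8 q [ 0.25  0.4   1.87 -0.    0.87  0.03]
delta cm [8.59 0.83 7.15] rot [ 1.200e-03  1.000e-04 -1.442e-01] rows>= 2.7
```

>>> send_rows([
  {"tx":2.9,"ty":0.3,"tz":2.4,"rx":0,"ry":0,"rz":-0.05},
  {"tx":5.8,"ty":0.6,"tz":4.8,"rx":0,"ry":0,"rz":-0.1},
  {"tx":8.6,"ty":0.8,"tz":7.1,"rx":0,"ry":0,"rz":-0.144},
  {"tx":8.6,"ty":0.8,"tz":7.1,"rx":0,"ry":0,"rz":-0.144},
])

```text
time: 3.6
position: [0.4002, 0.3067, 0.097]
tool_rot: [0.568, 0.823, -0.002, -0.002]
ft_force: [-0.0, -0.4, 0.4]
grip_width: 0.05
```

```bash
python3 go.py 0.4025 0.3056 0.004 1.932
python3 - <<'E'
from h import *
c=robot.camera("scene"); crop(c,"a1",315,130,400,200,8)
E
```

```text
t 3.6 pos [0.4002 0.3067 0.097 ] yaw 1.9333 F [-0.  -0.4  0.4] w 50.0 q [0.43 0.57 1.84 0.   0.74 0.07]
delta cm [-0.19  0.22  9.3 ] rot [-0.0049 -0.0008  0.0013] rows>= 2.2
```

View pics/a1.png

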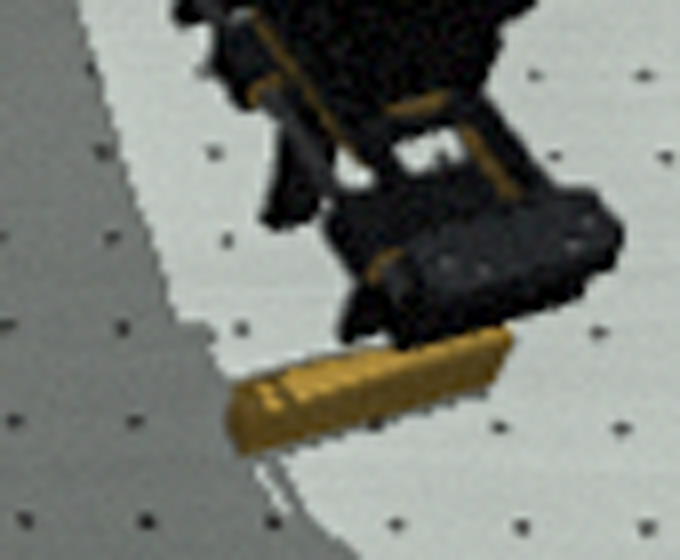

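>>> send_rows([
  {"tx":-0.1,"ty":0.1,"tz":2.5,"rx":-0.005,"ry":0,"rz":0},
  {"tx":-0.2,"ty":0.2,"tz":5.0,"rx":-0.005,"ry":0,"rz":0},
  {"tx":-0.2,"ty":0.2,"tz":7.0,"rx":-0.005,"ry":0,"rz":0},
  {"tx":-0.2,"ty":0.2,"tz":8.5,"rx":-0.005,"ry":0,"rz":0},
  {"tx":-0.2,"ty":0.2,"tz":9.2,"rx":-0.005,"ry":0,"rz":0},
])

```text
time: 4.07
position: [0.4054, 0.3013, 0.0078]
tool_rot: [0.571, 0.821, 0.001, 0.001]
ft_force: [-0.9, -0.4, -1.3]
grip_width: 0.05
```

```bash
python3 go.py 0.4025 0.3056 0.004 1.932
python3 - <<'E'
from h import *
c=robot.camera("scene"); crop(c,"a2",315,130,400,200,8)
E
```

```text
t 4.07 pos [0.4054 0.3013 0.0078] yaw 1.9261 F [-0.9 -0.4 -1.3] w 50.0 q [ 0.42  0.74  1.88 -0.    0.52  0.06]
delta cm [ 0.51 -0.13  0.38] rot [ 0.0037  0.0003 -0.0059] rows>= 0.2
```

View pics/a2.png

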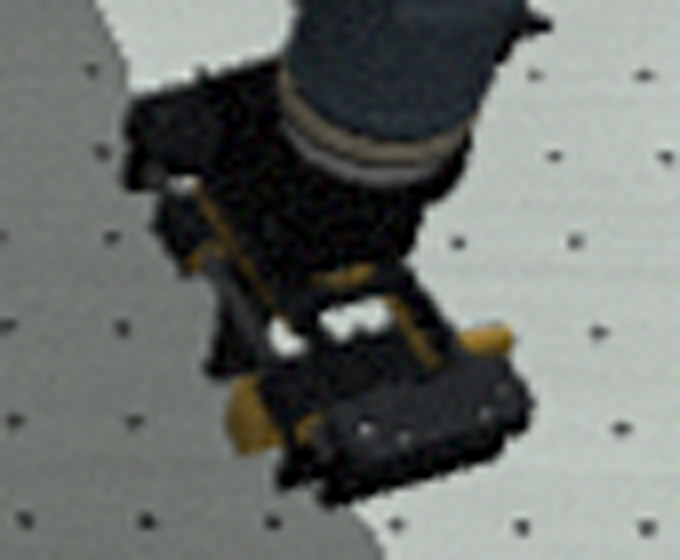

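>>> send_rows([
  {"tx":0.1,"ty":0,"tz":0.2,"rx":0,"ry":0,"rz":-0.006},
  {"tx":0.1,"ty":0,"tz":0.2,"rx":0,"ry":0,"rz":-0.006},
])

```text
time: 4.28
position: [0.4057, 0.3033, 0.0074]
tool_rot: [0.568, 0.823, 0.003, 0.002]
ft_force: [-0.1, -1.0, -0.2]
grip_width: 0.0501
```

```bash
python3 go.py 0.404 0.3025 0.004 1.932
```

```text
t 4.28 pos [0.4057 0.3033 0.0074] yaw 1.9333 F [-0.1 -1.  -0.2] w 50.1 q [ 0.42  0.74  1.88 -0.    0.52  0.06]
delta cm [-0.01 -0.19  0.34] rot [ 0.0066 -0.0001  0.0013] rows>= 0.1
```

>>> send_rows([
  {"tx":0,"ty":0,"tz":0.3,"rx":0.006,"ry":0,"rz":0},
  {"tx":0,"ty":0,"tz":0.3,"rx":0.006,"ry":0,"rz":0},
  {"tx":0,"ty":0,"tz":0.3,"rx":0.006,"ry":0,"rz":0},
])

```text
time: 4.53
position: [0.4054, 0.3036, 0.0042]
tool_rot: [0.568, 0.823, 0.0, 0.0]
ft_force: [0.1, 0.2, -0.3]
grip_width: 0.0503
```

>>> send_rows([
  {"tx":0,"ty":0,"tz":0,"rx":0,"ry":0,"rz":0},
  {"tx":0,"ty":0,"tz":0,"rx":0,"ry":0,"rz":0},
  {"tx":0,"ty":0,"tz":0,"rx":0,"ry":0,"rz":0},
  {"tx":0,"ty":0,"tz":0,"rx":0,"ry":0,"rz":0},
  {"tx":0,"ty":0,"tz":0,"rx":0,"ry":0,"rz":0},
], claw=1.0, squeeze=30)

```text
time: 4.95
position: [0.4049, 0.3034, 0.0035]
tool_rot: [0.568, 0.823, -0.0, -0.0]
ft_force: [0.4, -1.0, 1.0]
grip_width: 0.0245
```

```bash
python3 go.py 0.404 0.3025 0.1 1.932
```

```text
t 4.95 pos [0.4049 0.3034 0.0035] yaw 1.9338 F [ 0.4 -1.   1. ] w 24.5 q [0.42 0.75 1.88 0.   0.52 0.06]
delta cm [-0.05 -0.12 -9.65] rot [-0.0011  0.      0.0018] rows>= 2.3
```

Still closing; give it a few rows more, then lift.

>>> send_rows([
  {"tx":0,"ty":0,"tz":0,"rx":0,"ry":0,"rz":0},
  {"tx":0,"ty":0,"tz":0,"rx":0,"ry":0,"rz":0},
  {"tx":0,"ty":0,"tz":0,"rx":0,"ry":0,"rz":0},
])

```text
time: 5.2
position: [0.4043, 0.3031, 0.0035]
tool_rot: [0.568, 0.823, -0.001, -0.001]
ft_force: [-1.8, -0.8, 1.5]
grip_width: 0.0197
```

>>> send_rows([
  {"tx":0,"ty":0,"tz":-1.0,"rx":0,"ry":0,"rz":0},
  {"tx":0,"ty":0,"tz":-3.0,"rx":0,"ry":0,"rz":0},
  {"tx":0,"ty":0,"tz":-5.0,"rx":0,"ry":0,"rz":0},
  {"tx":0,"ty":0,"tz":-7.0,"rx":0,"ry":0,"rz":0},
  {"tx":0,"ty":0,"tz":-8.0,"rx":0,"ry":0,"rz":0},
])

```text
time: 5.62
position: [0.4059, 0.3038, 0.0856]
tool_rot: [0.568, 0.823, 0.001, 0.001]
ft_force: [0.4, 0.4, -4.1]
grip_width: 0.0197
```

```bash
python3 go.py 0.573 -0.13 0.1 1.583
python3 - <<'E'
from h import *
c=robot.camera("scene"); crop(c,"a3",315,110,415,200,7)
E
```

```text
t 5.62 pos [0.4059 0.3038 0.0856] yaw 1.9339 F [ 0.4  0.4 -4.1] w 19.7 q [ 0.42  0.59  1.85 -0.    0.7   0.06]
delta cm [-46.49   0.22  -1.44] rot [ 0.0021 -0.0005  0.3509] rows>= 11.2
 5 rows worth: [-20.84   0.1   -0.65] [ 0.0009 -0.0002  0.1573]
```

View pics/a3.png

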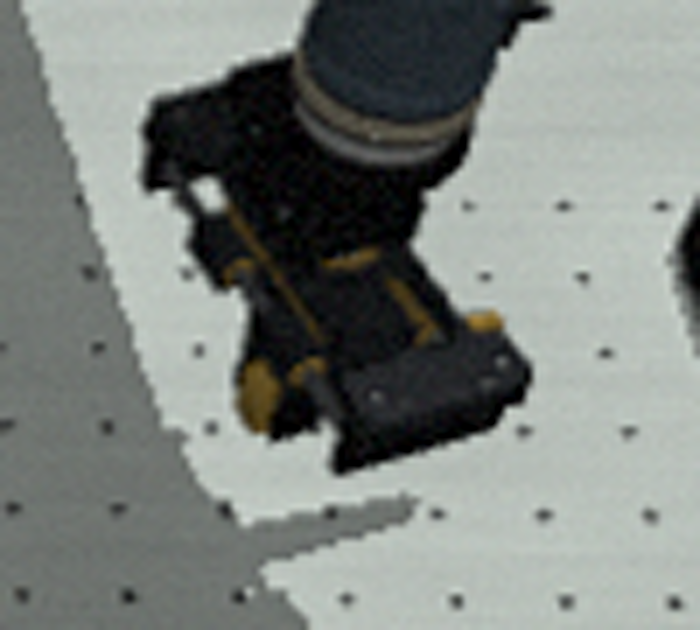

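>>> send_rows([
  {"tx":-2.5,"ty":0,"tz":-2.0,"rx":0,"ry":0,"rz":0.03},
  {"tx":-6.0,"ty":0,"tz":-4.0,"rx":0,"ry":0,"rz":0.06},
  {"tx":-9.7,"ty":0,"tz":-5.6,"rx":0,"ry":0,"rz":0.09},
  {"tx":-13.6,"ty":0,"tz":-6.5,"rx":0,"ry":0,"rz":0.12},
  {"tx":-17.6,"ty":0,"tz":-6.5,"rx":0,"ry":0,"rz":0.15},
])

```text
time: 6.08
position: [0.4688, 0.1377, 0.1499]
tool_rot: [0.628, 0.778, 0.001, 0.001]
ft_force: [1.8, 1.0, -4.4]
grip_width: 0.0195
```

```bash
python3 go.py 0.5681 -0.0991 0.15 1.583
```

```text
t 6.08 pos [0.4688 0.1377 0.1499] yaw 1.7836 F [ 1.8  1.  -4.4] w 19.5 q [ 0.06  0.46  1.84 -0.    0.84 -0.16]
delta cm [-2.525e+01  4.710e+00  2.000e-02] rot [0.0026 0.0004 0.2006] rows>= 6.2
 5 rows worth: [-2.05e+01  3.82e+00  2.00e-02] [0.0021 0.0003 0.1628]
```

>>> send_rows([
  {"tx":-4.0,"ty":0.7,"tz":0,"rx":0,"ry":0,"rz":0.03},
  {"tx":-8.0,"ty":1.5,"tz":0,"rx":0,"ry":0,"rz":0.06},
  {"tx":-12.0,"ty":2.2,"tz":0,"rx":0,"ry":0,"rz":0.1},
  {"tx":-16.0,"ty":3.0,"tz":0,"rx":0,"ry":0,"rz":0.14},
  {"tx":-19.5,"ty":3.7,"tz":0,"rx":0,"ry":0,"rz":0.17},
])

```text
time: 6.5
position: [0.5453, -0.0466, 0.1477]
tool_rot: [0.693, 0.721, -0.001, -0.0]
ft_force: [0.1, 0.3, -3.1]
grip_width: 0.0194
```

```bash
python3 go.py 0.5681 -0.0991 0.06 1.583
```

```text
t 6.5 pos [ 0.5453 -0.0466  0.1477] yaw 1.6108 F [ 0.1  0.3 -3.1] w 19.4 q [-0.29  0.53  1.7  -0.    0.92 -0.33]
delta cm [-5.33  2.08  8.77] rot [-0.0015  0.0006  0.0278] rows>= 2.5
```

>>> send_rows([
  {"tx":-2.6,"ty":1.0,"tz":0,"rx":0,"ry":0,"rz":0.01},
  {"tx":-4.6,"ty":1.9,"tz":0,"rx":0,"ry":0,"rz":0.02},
  {"tx":-5.3,"ty":2.1,"tz":2.5,"rx":0,"ry":0,"rz":0.028},
  {"tx":-5.3,"ty":2.1,"tz":5.5,"rx":0,"ry":0,"rz":0.028},
  {"tx":-5.3,"ty":2.1,"tz":7.5,"rx":0,"ry":0,"rz":0.028},
])

```text
time: 6.92
position: [0.567, -0.0968, 0.0708]
tool_rot: [0.702, 0.712, -0.001, -0.001]
ft_force: [-1.3, -0.0, -4.8]
grip_width: 0.0196
```

>>> send_rows([
  {"tx":0,"ty":0,"tz":0.3,"rx":0,"ry":0,"rz":0},
  {"tx":0,"ty":0,"tz":0.3,"rx":0,"ry":0,"rz":0},
])

```text
time: 7.08
position: [0.5662, -0.0954, 0.0683]
tool_rot: [0.702, 0.712, -0.002, -0.003]
ft_force: [-0.6, -0.1, -4.2]
grip_width: 0.0196
```

```bash
python3 go.py 0.5681 -0.0991 0.0205 1.583
python3 - <<'E'
from h import *
c=robot.camera("scene"); t=robot.camera("top"); np.savez("c1.npz",**c); np.savez("t1.npz",**t)
crop(c,"b1",215,170,300,235,9);crop(t,"b1t",225,140,305,200,9)
E
```

```text
t 7.08 pos [ 0.5662 -0.0954  0.0683] yaw 1.5856 F [-0.6 -0.1 -4.2] w 19.6 q [-0.36  0.68  1.68 -0.    0.79 -0.38]
delta cm [-0.38  0.21  4.78] rot [-0.006  -0.0016  0.0026] rows>= 1.2
```

View pics/b1.png

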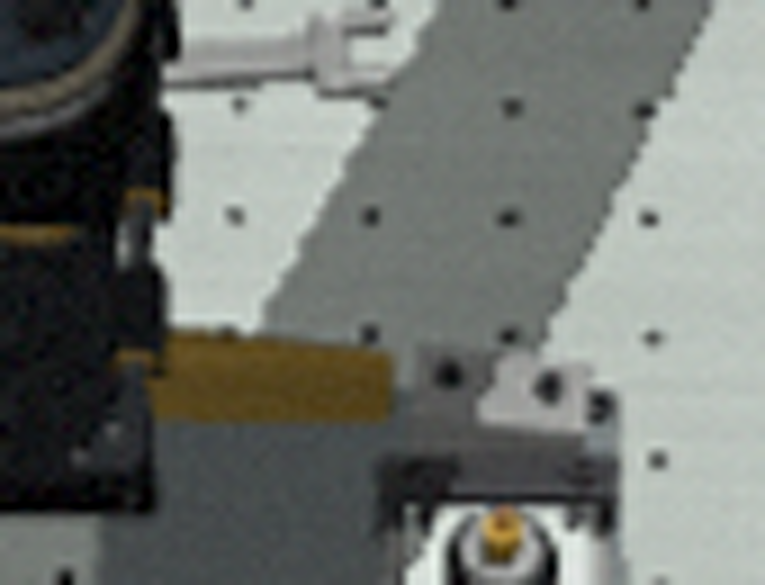

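View pics/b1t.png

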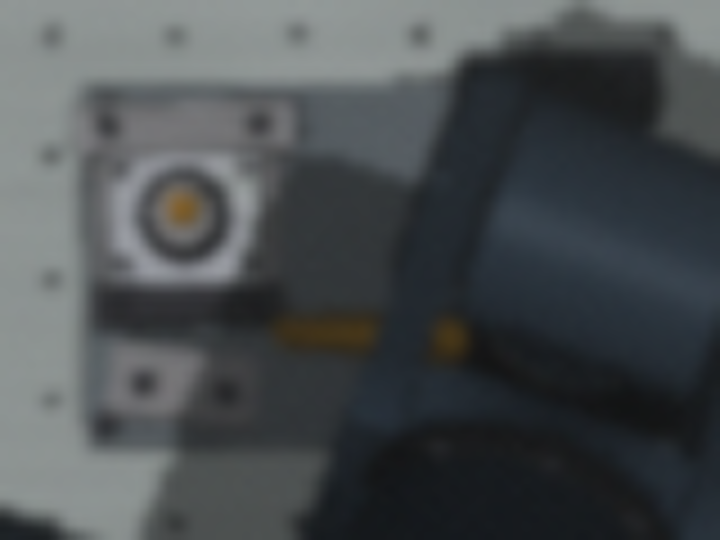

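>>> send_rows([
  {"tx":-0.4,"ty":0.1,"tz":1.5,"rx":-0.003,"ry":0,"rz":0.002},
  {"tx":-0.6,"ty":0.2,"tz":3.0,"rx":-0.006,"ry":0,"rz":0.002},
  {"tx":-0.6,"ty":0.2,"tz":4.2,"rx":-0.006,"ry":0,"rz":0.002},
  {"tx":-0.6,"ty":0.2,"tz":4.6,"rx":-0.006,"ry":0,"rz":0.002},
  {"tx":-0.6,"ty":0.2,"tz":4.6,"rx":-0.006,"ry":0,"rz":0.002},
])

```text
time: 7.6
position: [0.5699, -0.1016, 0.0243]
tool_rot: [0.702, 0.712, 0.001, 0.001]
ft_force: [0.3, -0.3, -4.7]
grip_width: 0.0197
```

```bash
python3 go.py 0.5681 -0.0991 0.0205 1.583
python3 - <<'E'
from h import *
c=robot.camera("scene"); t=robot.camera("top"); np.savez("c1.npz",**c); np.savez("t1.npz",**t)
crop(c,"b2",225,190,300,245,10);crop(t,"b2t",230,150,290,195,12)
E
```

```text
t 7.6 pos [ 0.5699 -0.1016  0.0243] yaw 1.584 F [ 0.3 -0.3 -4.7] w 19.7 q [-0.37  0.75  1.69  0.    0.69 -0.39]
delta cm [ 0.25 -0.17  0.38] rot [ 0.0041 -0.0001  0.001 ] rows>= 0.1
```

View pics/b2.png

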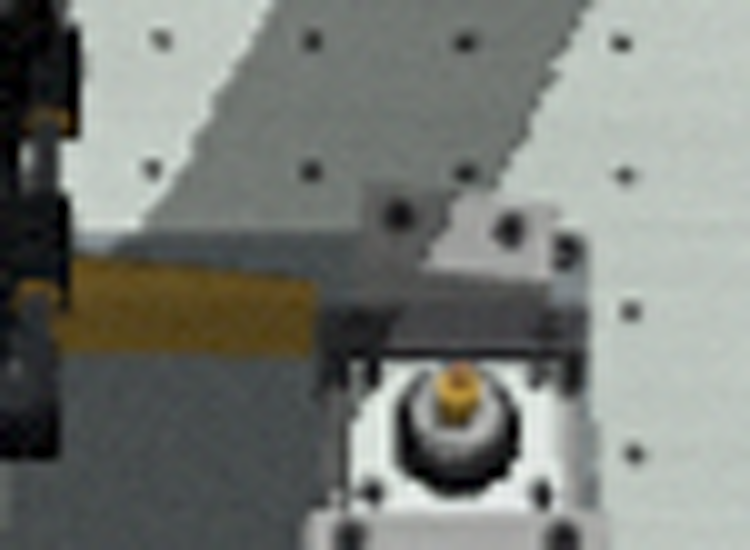

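View pics/b2t.png

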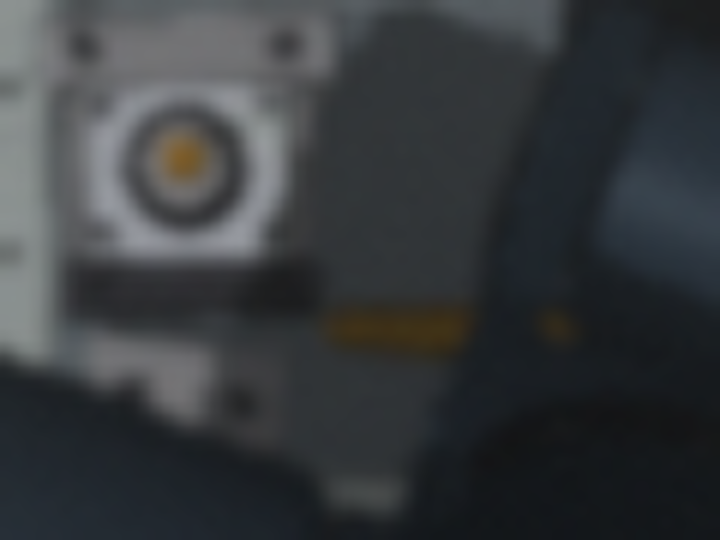

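Run:
```python
from edges import *
np.set_printoptions(precision=1,suppress=True,linewidth=220)
for n,z in (("t1",.049),("c1",.049)):
    c=dict(np.load(n+".npz"));g=c["color"].astype(float).mean(2); y=chan(c,"yel")
    for Y in (-.045,-.035,-.025,-.015,-.005,.005,.012,.02,.03,.04,.05,.06):
        Xs=np.arange(.546,.596,.002)
        uv=np.array([proj(c,[X,Y,z]) for X in Xs])
        gv=map_coordinates(g,[uv[:,1],uv[:,0]],order=1); yv=map_coordinates(y,[uv[:,1],uv[:,0]],order=1)
        print(n,Y,"gray",gv.astype(int)); 
        if Y<.006: print("      yel",yv.astype(int))
print((np.arange(.546,.596,.002)*1000).astype(int))
```

```text
t1 -0.045 gray [28 30 30 30 31 31 30 30 30 30 30 30 30 30 30 30 30 30 32 33 34 34 35 36 37]
      yel [-5 -6 -6 -6 -6 -6 -6 -6 -6 -6 -6 -5 -5 -4 -3 -3 -3 -3 -4 -4 -5 -5 -6 -6 -6]
t1 -0.035 gray [32 32 32 32 33 34 35 35 35 34 35 37 40 41 41 41 41 42 46 48 49 50 51 51 51]
      yel [-7 -7 -7 -7 -6 -6 -5 -3 -1  2  6 11 15 18 19 17 13  8  3  0 -2 -4 -4 -4 -4]
t1 -0.025 gray [45 45 46 46 47 48 49 48 46 44 42 43 44 44 44 42 43 44 47 50 51 52 51 51 51]
      yel [-6 -6 -5 -5 -5 -4 -3  0  2  8 14 21 25 28 26 23 16 10  4  0 -2 -3 -4 -4 -4]
t1 -0.015 gray [50 50 50 50 51 51 50 49 48 45 43 42 42 43 43 42 42 43 47 50 51 52 52 52 53]
      yel [-4 -4 -4 -4 -4 -4 -3 -1  0  5 10 16 22 25 24 21 15  9  4  0 -2 -3 -4 -4 -4]
t1 -0.005 gray [51 50 51 51 51 51 51 51 50 47 45 43 42 44 44 43 43 44 47 50 51 52 52 52 52]
      yel [-5 -5 -5 -4 -4 -4 -4 -3 -1  2  7 13 19 23 23 20 14  8  3  0 -2 -3 -4 -4 -4]
t1 0.005 gray [51 51 51 51 51 51 51 51 51 50 50 49 48 47 45 43 41 39 40 41 41 42 43 45 48]
      yel [-4 -4 -4 -4 -4 -4 -4 -4 -3 -2  0  1  4  6  6  5  3  1  0 -1 -2 -3 -3 -3 -3]
t1 0.012 gray [51 51 51 51 
[... 1854 characters left out ...]
  77  77  77  77  75  73  76  77  65  53  41  34  30  34  36  35  32  29]
c1 0.02 gray [81 83 86 89 90 90 88 86 85 83 79 79 81 80 77 69 57 42 37 34 33 33 34 33 30]
c1 0.03 gray [46 49 59 77 84 88 87 87 87 85 79 78 78 79 77 70 66 64 66 67 67 70 75 54 49]
c1 0.04 gray [ 85  83  98 125 140 153 156 159 159 138 103  88  78  80  77  69  68  69  67  67  69  71  73  54  53]
c1 0.05 gray [158 157 157 157 157 157 157 159 162 145 120  98  81  79  76  71  69  67  68  68  68  70  72  49  56]
c1 0.06 gray [ 77  47  42  44  66  92 131 153 160 153 142 112  89  79  73  68  68  69  69  69  68  73  74  49  73]
[546 548 550 552 554 556 558 560 562 564 566 568 570 572 574 576 578 580 582 584 586 588 590 592 594]
```

>>> send_rows([
  {"tx":0,"ty":-0.2,"tz":0.2,"rx":0.004,"ry":0,"rz":0},
  {"tx":0,"ty":-0.2,"tz":0.3,"rx":0.004,"ry":0,"rz":0},
  {"tx":0,"ty":-0.2,"tz":0.3,"rx":0.004,"ry":0,"rz":0},
])

```text
time: 7.95
position: [0.5682, -0.1019, 0.0218]
tool_rot: [0.702, 0.712, 0.0, 0.001]
ft_force: [0.9, 0.2, -3.3]
grip_width: 0.0199
```

```bash
python3 go.py 0.5678 -0.0991 0.0205 1.583
python3 - <<'E'
from h import *
c=robot.camera("scene"); t=robot.camera("top"); np.savez("c1.npz",**c); np.savez("t1.npz",**t)
crop(c,"b3",245,200,285,230,18);crop(t,"b3t",235,165,275,190,18)
E
```

```text
t 7.95 pos [ 0.5682 -0.1019  0.0218] yaw 1.5839 F [ 0.9  0.2 -3.3] w 19.9 q [-0.37  0.76  1.69  0.    0.69 -0.38]
delta cm [ 0.29 -0.04  0.13] rot [0.0014 0.0005 0.0009] rows>= 0.1
```

View pics/b3.png

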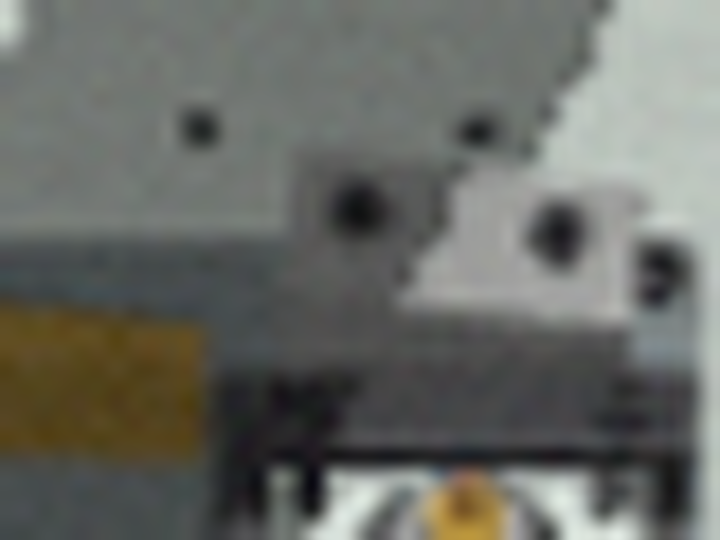

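View pics/b3t.png

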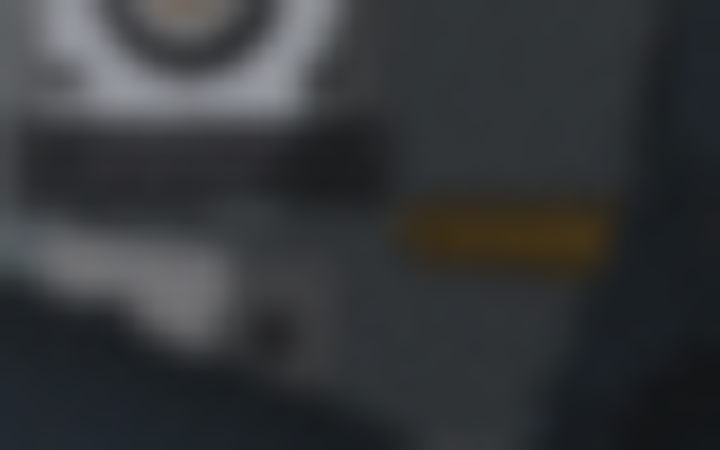

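>>> send_rows([
  {"tx":0,"ty":-0.2,"tz":0.1,"rx":0.001,"ry":0,"rz":0},
  {"tx":0.3,"ty":-0.2,"tz":0.1,"rx":0.001,"ry":0,"rz":0},
  {"tx":0.6,"ty":-0.2,"tz":0.1,"rx":0.001,"ry":0,"rz":0},
  {"tx":0.9,"ty":-0.2,"tz":0.1,"rx":0.001,"ry":0,"rz":0},
  {"tx":1.2,"ty":-0.2,"tz":0.1,"rx":0.001,"ry":0,"rz":0},
])

```text
time: 8.47
position: [0.566, -0.0896, 0.0205]
tool_rot: [0.702, 0.712, -0.0, 0.0]
ft_force: [0.5, 0.2, -3.2]
grip_width: 0.0199
```

>>> send_rows([
  {"tx":0.3,"ty":0,"tz":0,"rx":0,"ry":0,"rz":0},
  {"tx":0.6,"ty":0,"tz":0,"rx":0,"ry":0,"rz":0},
  {"tx":0.9,"ty":0,"tz":0,"rx":0,"ry":0,"rz":0},
  {"tx":0.9,"ty":0,"tz":0,"rx":0,"ry":0,"rz":0},
])

```text
time: 8.8
position: [0.5661, -0.0803, 0.0206]
tool_rot: [0.702, 0.712, 0.0, 0.0]
ft_force: [0.0, -0.1, -3.9]
grip_width: 0.0197
```

```bash
python3 go.py 0.5662 -0.0791 0.0205 1.583
python3 - <<'E'
from h import *
c=robot.camera("scene"); t=robot.camera("top"); np.savez("c1.npz",**c); np.savez("t1.npz",**t)
crop(c,"b4",245,200,285,230,18);crop(t,"b4t",235,165,275,190,18)
E
```

```text
t 8.8 pos [ 0.5661 -0.0803  0.0206] yaw 1.584 F [ 0.  -0.1 -3.9] w 19.7 q [-0.34  0.76  1.71  0.    0.68 -0.35]
delta cm [0.12 0.01 0.01] rot [0.0006 0.0002 0.001 ] rows>= 0.0
```

View pics/b4.png

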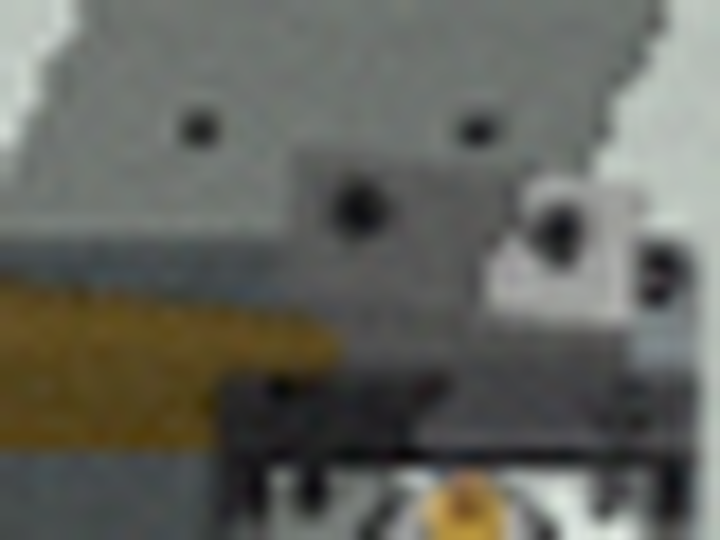

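View pics/b4t.png

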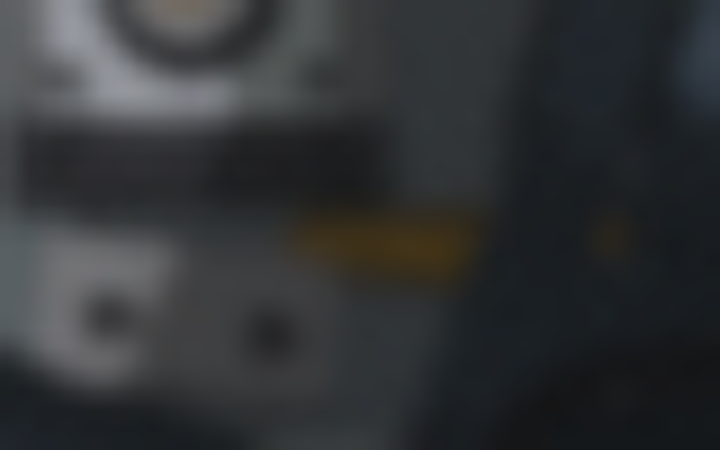

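>>> send_rows([
  {"tx":0.2,"ty":0,"tz":0.05,"rx":0,"ry":0,"rz":0},
  {"tx":0.4,"ty":0,"tz":0.1,"rx":0,"ry":0,"rz":0},
  {"tx":0.6,"ty":0,"tz":0.1,"rx":0,"ry":0,"rz":0},
  {"tx":0.8,"ty":0,"tz":0.1,"rx":0,"ry":0,"rz":0},
  {"tx":0.8,"ty":0,"tz":0.1,"rx":0,"ry":0,"rz":0},
])

```text
time: 9.32
position: [0.5667, -0.0728, 0.0199]
tool_rot: [0.703, 0.711, 0.001, 0.001]
ft_force: [1.7, -0.0, -1.1]
grip_width: 0.0198
```

>>> send_rows([
  {"tx":0.1,"ty":0,"tz":0,"rx":0,"ry":0,"rz":0},
  {"tx":0.2,"ty":0,"tz":0,"rx":0,"ry":0,"rz":0},
  {"tx":0.3,"ty":0,"tz":0,"rx":0,"ry":0,"rz":0},
  {"tx":0.3,"ty":0,"tz":0,"rx":0,"ry":0,"rz":0},
])

```text
time: 9.65
position: [0.5668, -0.0702, 0.0198]
tool_rot: [0.703, 0.711, 0.001, 0.001]
ft_force: [2.8, -0.5, -1.6]
grip_width: 0.0201
```

```bash
python3 go.py 0.5662 -0.068 0.0195 1.583
python3 - <<'E'
from h import *
c=robot.camera("scene"); t=robot.camera("top"); np.savez("c1.npz",**c); np.savez("t1.npz",**t)
crop(c,"b5",245,200,285,230,18);crop(t,"b5t",235,165,275,190,18)
E
```

```text
t 9.65 pos [ 0.5668 -0.0702  0.0198] yaw 1.5832 F [ 2.8 -0.5 -1.6] w 20.1 q [-0.32  0.76  1.71 -0.    0.67 -0.33]
delta cm [ 0.22 -0.06  0.03] rot [0.0023 0.0009 0.0002] rows>= 0.1
```

View pics/b5.png

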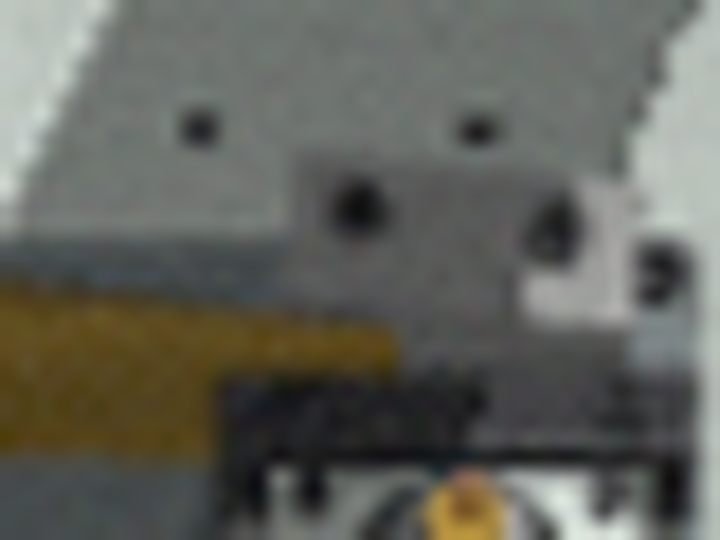

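View pics/b5t.png

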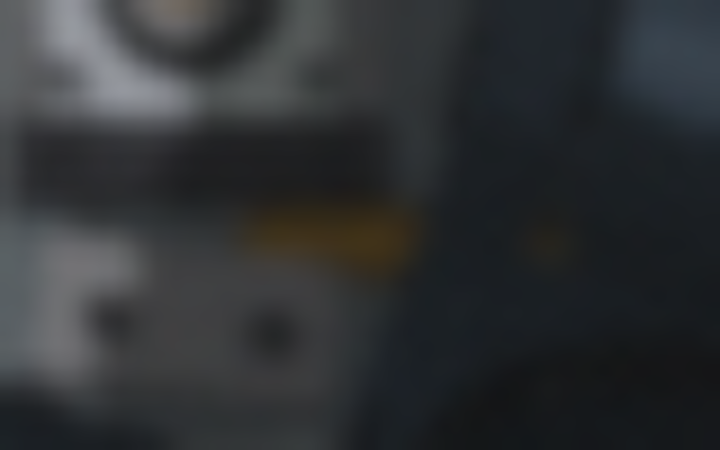

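>>> send_rows([
  {"tx":0,"ty":0.1,"tz":-0.02,"rx":0,"ry":0,"rz":0},
  {"tx":0.2,"ty":0.1,"tz":-0.02,"rx":0,"ry":0,"rz":0},
  {"tx":0.4,"ty":0.1,"tz":-0.02,"rx":0,"ry":0,"rz":0},
  {"tx":0.5,"ty":0.1,"tz":-0.02,"rx":0,"ry":0,"rz":0},
  {"tx":0.5,"ty":0.1,"tz":-0.02,"rx":0,"ry":0,"rz":0},
])

```text
time: 10.17
position: [0.5673, -0.0648, 0.0198]
tool_rot: [0.703, 0.712, 0.0, 0.001]
ft_force: [3.7, -1.2, -0.7]
grip_width: 0.0197
```

```bash
python3 go.py 0.5662 -0.068 0.0195 1.583
```

```text
t 10.17 pos [ 0.5673 -0.0648  0.0198] yaw 1.5836 F [ 3.7 -1.2 -0.7] w 19.7 q [-0.31  0.76  1.71 -0.    0.68 -0.32]
delta cm [-0.31 -0.12  0.03] rot [0.0015 0.0005 0.0006] rows>= 0.1
```

>>> send_rows([
  {"tx":0,"ty":0.1,"tz":0,"rx":0,"ry":0,"rz":0},
  {"tx":0,"ty":0.1,"tz":0,"rx":0,"ry":0,"rz":0},
  {"tx":0,"ty":0.1,"tz":0,"rx":0,"ry":0,"rz":0},
])

```text
time: 10.42
position: [0.5675, -0.0648, 0.0197]
tool_rot: [0.702, 0.712, -0.0, -0.0]
ft_force: [2.3, -0.6, -0.3]
grip_width: 0.0198
```

```bash
python3 go.py 0.5662 -0.068 0.0195 1.583;  python3 - <<'E'
from h import *
c=robot.camera("scene"); t=robot.camera("top"); np.savez("c1.npz",**c); np.savez("t1.npz",**t)
crop(c,"b6",230,200,285,235,14)
E
```

```text
t 10.42 pos [ 0.5675 -0.0648  0.0197] yaw 1.5839 F [ 2.3 -0.6 -0.3] w 19.8 q [-0.31  0.76  1.71 -0.    0.68 -0.32]
delta cm [-0.32 -0.14  0.02] rot [-0.0003  0.0001  0.0009] rows>= 0.1
```

View pics/b6.png

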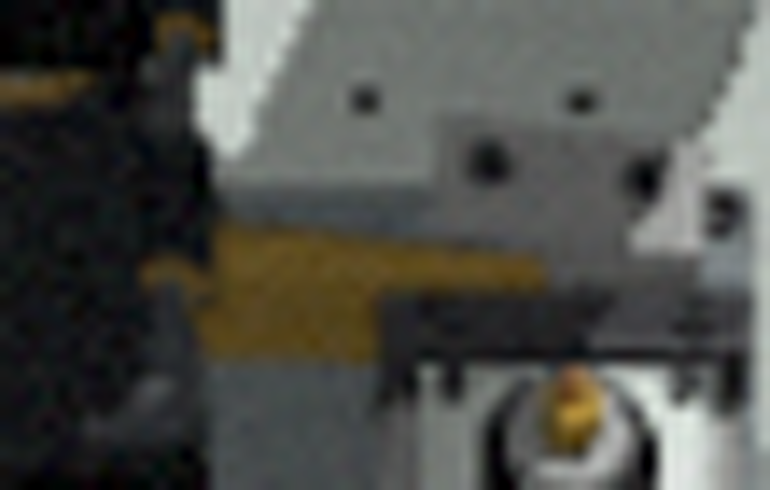

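>>> send_rows([
  {"tx":0,"ty":0,"tz":0,"rx":0,"ry":0,"rz":0},
  {"tx":0,"ty":0,"tz":0,"rx":0,"ry":0,"rz":0},
  {"tx":0,"ty":0,"tz":0,"rx":0,"ry":0,"rz":0},
  {"tx":0,"ty":0,"tz":0,"rx":0,"ry":0,"rz":0},
], claw=4.0)

```text
time: 10.85
position: [0.5663, -0.0645, 0.0194]
tool_rot: [0.702, 0.712, -0.001, -0.001]
ft_force: [0.2, 0.3, -0.5]
grip_width: 0.0368
```

>>> send_rows([
  {"tx":0,"ty":0,"tz":-1.0,"rx":0,"ry":0,"rz":0},
  {"tx":0,"ty":0,"tz":-3.0,"rx":0,"ry":0,"rz":0},
  {"tx":0,"ty":0,"tz":-6.0,"rx":0,"ry":0,"rz":0},
  {"tx":0,"ty":0,"tz":-10.0,"rx":0,"ry":0,"rz":0},
  {"tx":0,"ty":0,"tz":-14.0,"rx":0,"ry":0,"rz":0},
])

```text
time: 11.27
position: [0.5663, -0.0645, 0.1609]
tool_rot: [0.702, 0.712, -0.001, -0.001]
ft_force: [0.9, -0.7, -0.5]
grip_width: 0.0397
```

```bash
python3 go.py 0.46 -0.27 0.2 0
python3 - <<'E'
from h import *
c=robot.camera("scene"); t=robot.camera("top"); np.savez("c2.npz",**c); np.savez("t2.npz",**t)
crop(c,"d1",205,190,300,260,8);crop(c,"d1m",130,130,210,215,7)
for n in ("scene","top"):
  for r in robot.tip_of("mallet_handle",n)[:3]: print(n,r)
E
```

```text
t 11.27 pos [ 0.5663 -0.0645  0.1609] yaw 1.584 F [ 0.9 -0.7 -0.5] w 39.7 q [-0.31  0.53  1.63 -0.    0.98 -0.32]
delta cm [-20.4  -10.91  -3.88] rot [-0.0028  0.002   1.584 ] rows>= 12.7
 5 rows worth: [-8.05 -4.31 -1.53] [-0.0011  0.0008  0.625 ]
scene {'xy': [158.0, 142.1], 'p': 0.96}
scene {'xy': [166.5, 180.4], 'p': 0.8}
top {'xy': [337.7, 210.8], 'p': 0.75}
```

View pics/d1.png

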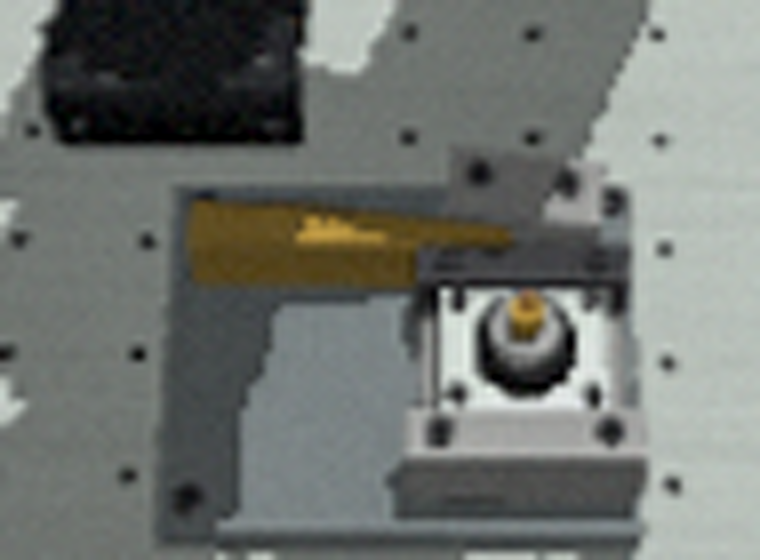

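View pics/d1m.png

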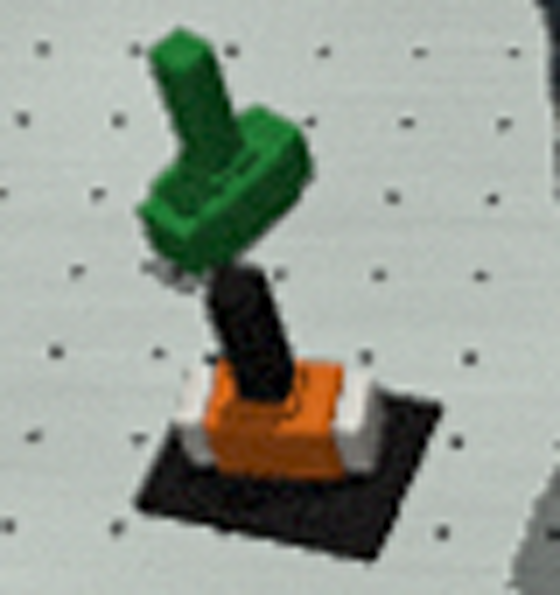

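Run:
```python
from fit import *
np.set_printoptions(precision=4,suppress=True)
for n in ("c2","t2","c0","t0"):
    c=dict(np.load(n+".npz")); P=cloud(c)
    near=(abs(P[...,0]-.46)<.06)&(abs(P[...,1]+.27)<.07)
    H=P[near&(P[...,2]>.115)&(P[...,2]<.135)]
    im=c["color"].astype(int); org=near&(im[...,0]-im[...,2]>60)&(abs(P[...,2]-.046)<.005)
    Q=P[org]; r=cv2.minAreaRect(Q[:,:2].astype(np.float32)*1000)
    print(n,"top",len(H),np.median(H,0),H.min(0)[:2],H.max(0)[:2],"head",len(Q),Q.mean(0),r)
    g=P[(abs(P[...,0]-.46)<.06)&(abs(P[...,1]+.27)<.07)&(P[...,2]>.06)&(P[...,2]<.13)]
    print("   handle pts",len(g),g.mean(0))
    print("   head fit",fit(c,prism([(-33,-21),(33,-21),(33,21),(-33,21)],8,46),(.46,-.267,1.5),"org",1))
```

```text
c2 top 69 [ 0.4601 -0.2762  0.1259] [ 0.4443 -0.2896] [ 0.4698 -0.2659] head 119 [ 0.463  -0.2733  0.046 ] ((457.3747863769531, -277.4972839355469), (57.99238204956055, 39.81283950805664), 86.91007232666016)
   handle pts 177 [ 0.4616 -0.2758  0.1024]
   head fit (array([ 0.4549, -0.2737,  1.5205]), np.float64(41.28744888305664))
t2 top 54 [ 0.4578 -0.2758  0.1253] [ 0.4477 -0.2893] [ 0.4681 -0.2646] head 77 [ 0.4543 -0.2643  0.0455] ((457.44390869140625, -274.64453125), (53.74772262573242, 39.006317138671875), 89.71022033691406)
   handle pts 72 [ 0.4577 -0.2739  0.1137]
   head fit (array([ 0.4558, -0.2843,  1.5506]), np.float64(39.70610046386719))
c0 top 68 [ 0.4592 -0.2768  0.1246] [ 0.4423 -0.2893] [ 0.4694 -0.2659] head 116 [ 0.4632 -0.273   0.046 ] ((457.8978271484375, -277.52777099609375), (56.76084899902344, 39.80186080932617), 88.8730697631836)
   handle pts 179 [ 0.4614 -0.2759  0.1013]
   head fit (array([ 0.4554, -0.2729,  1.5389]), np.float64(32.8693733215332))
t0 top 53 [ 0.4577 -0.2761  0.1246] [ 0.4477 -0.2901] [ 0.468  -0.2658] head 30 [ 0.4565 -0.256   0.0461] ((457.4747314453125, -256.73553466796875), (31.79482650756836, 11.628910064697266), 0.028967471793293953)
   handle pts 73 [ 0.4576 -0.2739  0.1132]
   head fit (array([ 0.4559, -0.2842,  1.5502]), np.float64(23.032529830932617))
```

```bash
python3 go.py 0.458 -0.276 0.2 -0.03
```

```text
t 11.47 pos [ 0.5681 -0.065   0.1618] yaw 1.5841 F [-0.5 -0.1 -0.1] w 39.8 q [-0.31  0.53  1.63 -0.    0.97 -0.32]
delta cm [-20.95 -11.28  -3.83] rot [ 3.7000e-03 -1.4000e-03  1.6141e+00] rows>= 12.9
 5 rows worth: [-8.11 -4.37 -1.48] [ 1.40e-03 -5.00e-04  6.25e-01]
```

>>> send_rows([
  {"tx":-1.6,"ty":-0.8,"tz":-1.0,"rx":0,"ry":0,"rz":0.12},
  {"tx":-3.2,"ty":-1.7,"tz":-2.0,"rx":0,"ry":0,"rz":0.24},
  {"tx":-4.9,"ty":-2.5,"tz":-3.0,"rx":0,"ry":0,"rz":0.36},
  {"tx":-6.5,"ty":-3.4,"tz":-4.0,"rx":0,"ry":0,"rz":0.48},
  {"tx":-8.1,"ty":-4.2,"tz":-4.0,"rx":0,"ry":0,"rz":0.6},
], claw=6.0)

```text
time: 11.88
position: [0.5259, -0.1469, 0.1998]
tool_rot: [0.883, 0.47, -0.0, -0.0]
ft_force: [0.1, 0.7, -1.1]
grip_width: 0.0586
```

```bash
python3 go.py 0.458 -0.276 0.2 -0.03
```

```text
t 11.88 pos [ 0.5259 -0.1469  0.1998] yaw 0.9783 F [ 0.1  0.7 -1.1] w 58.6 q [-0.48  0.45  1.66 -0.    1.04  0.12]
delta cm [-1.45e+01  1.58e+00 -1.00e-02] rot [-4.0000e-04  8.0000e-04  1.0083e+00] rows>= 8.1
 5 rows worth: [-8.99  0.98 -0.01] [-3.00e-04  5.00e-04  6.25e-01]
```

>>> send_rows([
  {"tx":-1.8,"ty":0.2,"tz":0,"rx":0,"ry":0,"rz":0.12},
  {"tx":-3.6,"ty":0.4,"tz":0,"rx":0,"ry":0,"rz":0.24},
  {"tx":-5.4,"ty":0.6,"tz":0,"rx":0,"ry":0,"rz":0.36},
  {"tx":-7.2,"ty":0.8,"tz":0,"rx":0,"ry":0,"rz":0.48},
  {"tx":-9.0,"ty":1.0,"tz":0,"rx":0,"ry":0,"rz":0.6},
])

```text
time: 12.3
position: [0.4833, -0.2267, 0.198]
tool_rot: [0.982, 0.188, -0.002, -0.002]
ft_force: [0.1, -0.3, 0.8]
grip_width: 0.06
```

```bash
python3 go.py 0.458 -0.276 0.2 -0.03
```

```text
t 12.3 pos [ 0.4833 -0.2267  0.198 ] yaw 0.3779 F [ 0.1 -0.3  0.8] w 60.0 q [-0.65  0.44  1.68 -0.    1.02  0.55]
delta cm [-4.17  3.65 -0.21] rot [-0.0032  0.0034  0.4079] rows>= 3.3
```

>>> send_rows([
  {"tx":-1.3,"ty":1.1,"tz":0,"rx":0,"ry":0,"rz":0.12},
  {"tx":-2.6,"ty":2.2,"tz":0,"rx":0,"ry":0,"rz":0.24},
  {"tx":-3.8,"ty":3.3,"tz":0,"rx":0,"ry":0,"rz":0.36},
  {"tx":-4.1,"ty":3.6,"tz":0.5,"rx":0,"ry":0,"rz":0.408},
  {"tx":-4.1,"ty":3.6,"tz":1.0,"rx":0,"ry":0,"rz":0.408},
])

```text
time: 12.72
position: [0.4593, -0.2762, 0.1883]
tool_rot: [1.0, -0.013, -0.001, -0.001]
ft_force: [0.1, 0.2, -0.4]
grip_width: 0.0604
```

>>> send_rows([
  {"tx":0,"ty":0,"tz":0.5,"rx":0,"ry":0,"rz":0},
  {"tx":0,"ty":0,"tz":0.5,"rx":0,"ry":0,"rz":0},
])

```text
time: 12.88
position: [0.4594, -0.274, 0.1827]
tool_rot: [1.0, -0.011, -0.002, -0.002]
ft_force: [-0.0, -0.4, 0.5]
grip_width: 0.0598
```

```bash
python3 go.py 0.458 -0.276 0.063 -0.03
python3 - <<'E'
from h import *
c=robot.camera("scene");crop(c,"e1",120,90,215,210,5)
E
```

```text
t 12.88 pos [ 0.4594 -0.274   0.1827] yaw -0.0227 F [-0.  -0.4  0.5] w 59.8 q [-0.75  0.46  1.7  -0.    0.99  0.85]
delta cm [-0.09  0.24 11.97] rot [-0.0033  0.0038  0.0073] rows>= 2.9
```

View pics/e1.png

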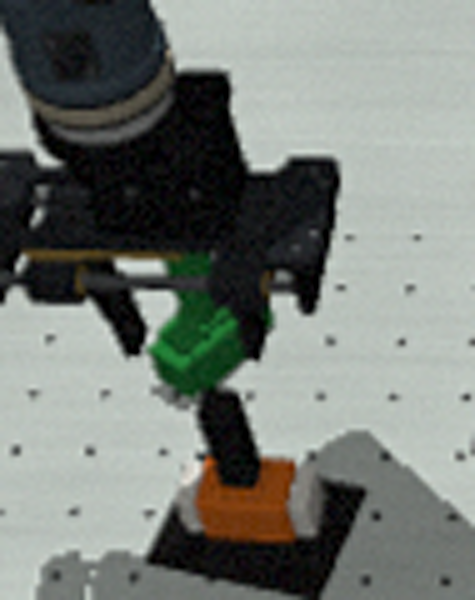

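>>> send_rows([
  {"tx":-0.1,"ty":0.2,"tz":2.5,"rx":-0.003,"ry":0.003,"rz":0.007},
  {"tx":-0.1,"ty":0.2,"tz":5.5,"rx":-0.003,"ry":0.003,"rz":0.007},
  {"tx":-0.1,"ty":0.2,"tz":8.5,"rx":-0.003,"ry":0.003,"rz":0.007},
  {"tx":-0.1,"ty":0.2,"tz":11.0,"rx":-0.003,"ry":0.003,"rz":0.007},
  {"tx":-0.1,"ty":0.2,"tz":12.0,"rx":-0.003,"ry":0.003,"rz":0.007},
])

```text
time: 13.35
position: [0.4582, -0.2755, 0.0618]
tool_rot: [1.0, -0.015, -0.001, -0.0]
ft_force: [0.1, 0.3, -0.0]
grip_width: 0.0602
```

>>> send_rows([
  {"tx":0,"ty":0,"tz":0,"rx":0,"ry":0,"rz":0},
  {"tx":0,"ty":0,"tz":0,"rx":0,"ry":0,"rz":0},
])

```text
time: 13.52
position: [0.46, -0.2774, 0.0649]
tool_rot: [1.0, -0.015, 0.001, 0.002]
ft_force: [-0.2, -0.2, 0.6]
grip_width: 0.06
```

```bash
python3 go.py 0.458 -0.276 0.063 -0.03
python3 - <<'E'
from h import *
c=robot.camera("scene");crop(c,"e2",120,110,215,210,6)
E
```

```text
t 13.52 pos [ 0.46   -0.2774  0.0649] yaw -0.0303 F [-0.2 -0.2  0.6] w 60.0 q [-0.75  0.65  1.78 -0.    0.7   0.85]
delta cm [-0.2  -0.14  0.19] rot [ 0.0031 -0.0029 -0.0003] rows>= 0.1
```

View pics/e2.png

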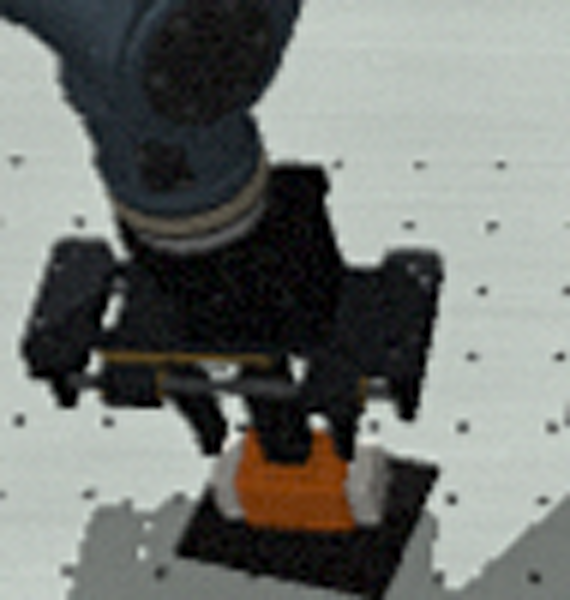

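>>> send_rows([
  {"tx":0,"ty":0,"tz":0,"rx":0.003,"ry":-0.003,"rz":0},
  {"tx":0,"ty":0,"tz":0,"rx":0.003,"ry":-0.003,"rz":0},
  {"tx":0,"ty":0,"tz":0,"rx":0.003,"ry":-0.003,"rz":0},
  {"tx":0,"ty":0,"tz":0,"rx":0.003,"ry":-0.003,"rz":0},
  {"tx":0,"ty":0,"tz":0,"rx":0.003,"ry":-0.003,"rz":0},
], claw=1.5, squeeze=60)

```text
time: 13.98
position: [0.4598, -0.2779, 0.0654]
tool_rot: [1.0, -0.016, 0.0, 0.001]
ft_force: [-0.8, -0.2, 0.5]
grip_width: 0.0346
```

>>> send_rows([
  {"tx":0,"ty":0,"tz":0,"rx":0,"ry":0,"rz":0},
  {"tx":0,"ty":0,"tz":0,"rx":0,"ry":0,"rz":0},
  {"tx":0,"ty":0,"tz":0,"rx":0,"ry":0,"rz":0},
  {"tx":0,"ty":0,"tz":0,"rx":0,"ry":0,"rz":0},
])

```text
time: 14.32
position: [0.4595, -0.2774, 0.0649]
tool_rot: [1.0, -0.016, -0.0, -0.0]
ft_force: [0.3, 1.3, 1.7]
grip_width: 0.024
```

```bash
python3 go.py 0.458 -0.276 0.063 -0.03; python3 -c "
from rig import robot;print(robot.get_obs()['moment'])"
```

```text
t 14.32 pos [ 0.4595 -0.2774  0.0649] yaw -0.0313 F [0.3 1.3 1.7] w 24.0 q [-0.75  0.65  1.78 -0.    0.71  0.85]
delta cm [-0.15 -0.13  0.19] rot [-0.0001  0.0002 -0.0013] rows>= 0.1
[0.22973863 0.09508299 0.00122664]
```

>>> send_rows([
  {"tx":0,"ty":0,"tz":-1.0,"rx":0,"ry":0,"rz":0},
  {"tx":0,"ty":0,"tz":-3.0,"rx":0,"ry":0,"rz":0},
  {"tx":0,"ty":0,"tz":-6.0,"rx":0,"ry":0,"rz":0},
  {"tx":0,"ty":0,"tz":-8.0,"rx":0,"ry":0,"rz":0},
  {"tx":0,"ty":0,"tz":-9.0,"rx":0,"ry":0,"rz":0},
])

```text
time: 14.73
position: [0.4605, -0.2786, 0.1574]
tool_rot: [1.0, -0.016, 0.002, 0.002]
ft_force: [0.4, -0.3, -3.8]
grip_width: 0.0233
```

```bash
python3 go.py 0.567 -0.16 0.15 0.012;python3 - <<'E'
from h import *
c=robot.camera("scene");crop(c,"e3",120,90,215,210,5)
E
```

```text
t 14.73 pos [ 0.4605 -0.2786  0.1574] yaw -0.0311 F [ 0.4 -0.3 -3.8] w 23.3 q [-0.75  0.5   1.72 -0.    0.92  0.85]
delta cm [ 10.27 -12.19   0.73] rot [ 0.0033 -0.0031 -0.0431] rows>= 3.8
```

View pics/e3.png

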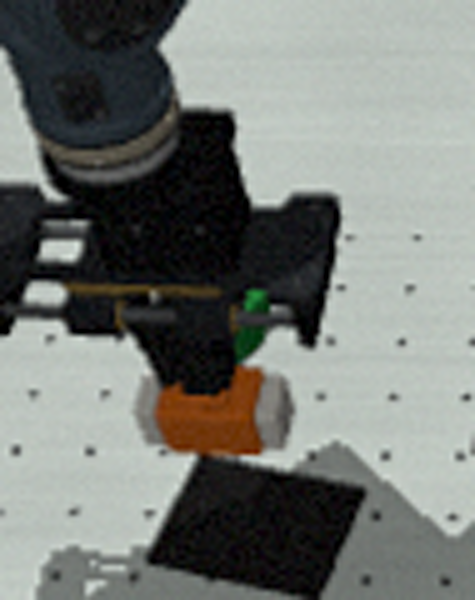

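Mallet is held level. Move to the pre-strike position.

>>> send_rows([
  {"tx":2.5,"ty":-2.9,"tz":0,"rx":0.003,"ry":-0.003,"rz":-0.01},
  {"tx":5.0,"ty":-5.9,"tz":0.2,"rx":0.003,"ry":-0.003,"rz":-0.02},
  {"tx":7.5,"ty":-8.9,"tz":0.4,"rx":0.003,"ry":-0.003,"rz":-0.03},
  {"tx":9.8,"ty":-11.6,"tz":0.6,"rx":0.003,"ry":-0.003,"rz":-0.04},
  {"tx":10.3,"ty":-12.2,"tz":0.7,"rx":0.003,"ry":-0.003,"rz":-0.043},
])

```text
time: 15.2
position: [0.5688, -0.1544, 0.1463]
tool_rot: [1.0, 0.008, -0.001, -0.003]
ft_force: [0.2, -0.7, -3.4]
grip_width: 0.0236
```

>>> send_rows([
  {"tx":0,"ty":0,"tz":1.0,"rx":0,"ry":0,"rz":0},
  {"tx":0,"ty":0,"tz":2.5,"rx":0,"ry":0,"rz":0},
  {"tx":0,"ty":0,"tz":4.0,"rx":0,"ry":0,"rz":0},
  {"tx":0,"ty":0,"tz":4.0,"rx":0,"ry":0,"rz":0},
])

```text
time: 15.53
position: [0.5622, -0.1583, 0.1035]
tool_rot: [1.0, 0.005, -0.006, -0.003]
ft_force: [-0.2, 0.3, -4.9]
grip_width: 0.0236
```

```bash
python3 go.py 0.567 -0.145 0.078 0.012;python3 - <<'E'
from h import *
c=robot.camera("scene");t=robot.camera("top");np.savez("c3.npz",**c);np.savez("t3.npz",**t);crop(c,"f1",175,170,290,245,6);crop(t,"f1t",230,140,330,210,7)
E
```

```text
t 15.53 pos [ 0.5622 -0.1583  0.1035] yaw 0.011 F [-0.2  0.3 -4.9] w 23.6 q [-0.47  0.64  1.63  0.    0.89  1.09]
delta cm [ 0.53 -1.31  2.55] rot [-0.0064  0.0118 -0.001 ] rows>= 0.7
```

View pics/f1.png

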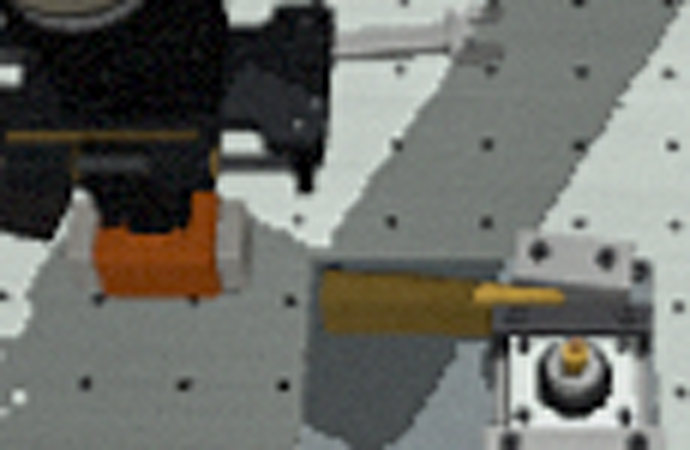

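View pics/f1t.png

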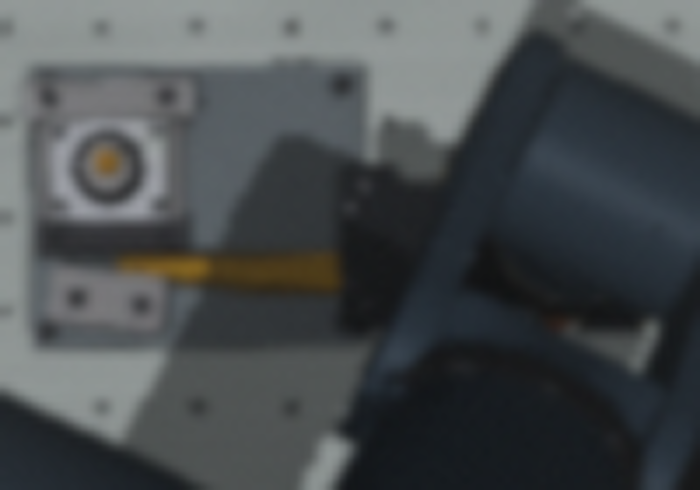

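>>> send_rows([
  {"tx":0.2,"ty":-0.4,"tz":0.8,"rx":-0.003,"ry":0.005,"rz":0},
  {"tx":0.4,"ty":-0.8,"tz":1.6,"rx":-0.005,"ry":0.009,"rz":0},
  {"tx":0.4,"ty":-1.0,"tz":2.3,"rx":-0.005,"ry":0.009,"rz":0},
  {"tx":0.4,"ty":-1.0,"tz":2.5,"rx":-0.005,"ry":0.009,"rz":0},
  {"tx":0.4,"ty":-1.0,"tz":2.5,"rx":-0.005,"ry":0.009,"rz":0},
])

```text
time: 16.05
position: [0.5694, -0.1481, 0.0819]
tool_rot: [1.0, 0.006, 0.002, 0.001]
ft_force: [0.4, 0.7, -3.5]
grip_width: 0.0236
```

```bash
python3 go.py 0.567 -0.145 0.078 0.012;python3 - <<'E'
from h import *
c=robot.camera("scene");np.savez("c3.npz",**c);crop(c,"f2",175,170,290,245,6)
E
```

```text
t 16.05 pos [ 0.5694 -0.1481  0.0819] yaw 0.0124 F [ 0.4  0.7 -3.5] w 23.6 q [-0.44  0.67  1.64  0.    0.83  1.11]
delta cm [-0.23 -0.31  0.39] rot [ 0.0015 -0.0042  0.0004] rows>= 0.1
```

View pics/f2.png

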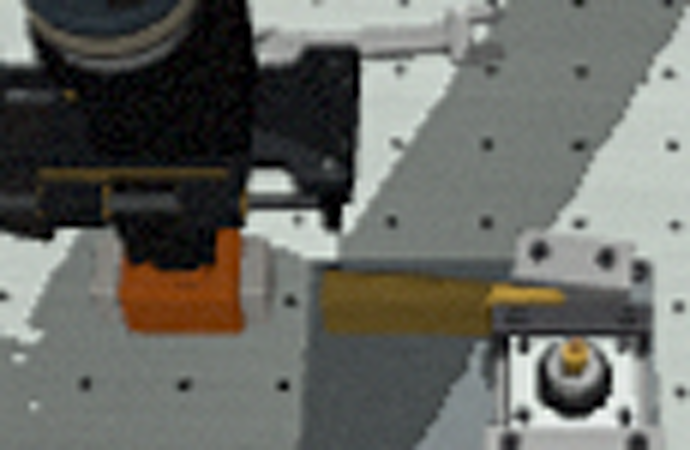

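>>> send_rows([
  {"tx":-0.1,"ty":-0.4,"tz":0.2,"rx":0.001,"ry":-0.003,"rz":0},
  {"tx":-0.2,"ty":-0.8,"tz":0.3,"rx":0.001,"ry":-0.003,"rz":0},
  {"tx":-0.2,"ty":-1.1,"tz":0.3,"rx":0.001,"ry":-0.003,"rz":0},
  {"tx":-0.2,"ty":-1.2,"tz":0.3,"rx":0.001,"ry":-0.003,"rz":0},
  {"tx":-0.2,"ty":-1.2,"tz":0.3,"rx":0.001,"ry":-0.003,"rz":0},
])

```text
time: 16.52
position: [0.5679, -0.1362, 0.0799]
tool_rot: [1.0, 0.006, 0.002, 0.001]
ft_force: [-0.0, -0.6, -3.2]
grip_width: 0.0238
```

```bash
python3 go.py 0.567 -0.115 0.078 0.012;python3 - <<'E'
from h import *
c=robot.camera("scene");np.savez("c3.npz",**c);crop(c,"f3",175,170,290,245,6)
E
```

```text
t 16.52 pos [ 0.5679 -0.1362  0.0799] yaw 0.0125 F [-0.  -0.6 -3.2] w 23.8 q [-0.43  0.67  1.65  0.    0.82  1.13]
delta cm [-0.07 -2.12  0.19] rot [ 0.0013 -0.0032  0.0005] rows>= 0.5
```

View pics/f3.png

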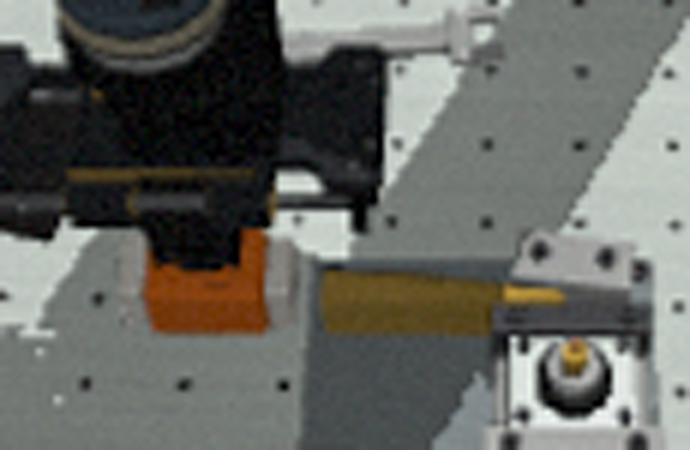

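>>> send_rows([
  {"tx":0,"ty":-0.5,"tz":0.1,"rx":0.001,"ry":-0.003,"rz":0},
  {"tx":0,"ty":-0.9,"tz":0.1,"rx":0.001,"ry":-0.003,"rz":0},
  {"tx":0,"ty":-1.2,"tz":0.1,"rx":0.001,"ry":-0.003,"rz":0},
  {"tx":0,"ty":-1.5,"tz":0.1,"rx":0.001,"ry":-0.003,"rz":0},
  {"tx":0,"ty":-1.8,"tz":0.1,"rx":0.001,"ry":-0.003,"rz":0},
])

```text
time: 16.98
position: [0.5679, -0.1186, 0.0787]
tool_rot: [1.0, 0.006, 0.0, 0.0]
ft_force: [-0.4, -0.6, -4.9]
grip_width: 0.0239
```

>>> send_rows([
  {"tx":0,"ty":0.4,"tz":0,"rx":0,"ry":0,"rz":0},
  {"tx":0,"ty":0.8,"tz":0,"rx":0,"ry":0,"rz":0},
])

```text
time: 17.15
position: [0.5677, -0.1265, 0.0787]
tool_rot: [1.0, 0.006, -0.0, 0.0]
ft_force: [0.8, -1.1, -4.8]
grip_width: 0.0236
```

```bash
python3 go.py 0.567 -0.115 0.078 0.012;python3 - <<'E'
from h import *
c=robot.camera("scene");np.savez("c3.npz",**c);crop(c,"f4",175,170,290,245,6)
E
```

```text
t 17.15 pos [ 0.5677 -0.1265  0.0787] yaw 0.0126 F [ 0.8 -1.1 -4.8] w 23.6 q [-0.41  0.67  1.66 -0.    0.82  1.15]
delta cm [-0.06 -1.15  0.07] rot [0.0001 0.0002 0.0006] rows>= 0.3
```

View pics/f4.png

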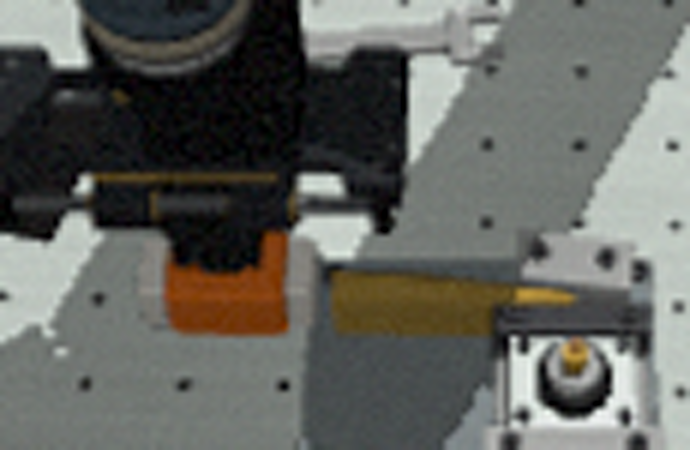

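>>> send_rows([
  {"tx":0,"ty":-0.4,"tz":0,"rx":0,"ry":0,"rz":0},
  {"tx":0,"ty":-0.8,"tz":0,"rx":0,"ry":0,"rz":0},
  {"tx":0,"ty":-1.1,"tz":0,"rx":0,"ry":0,"rz":0},
  {"tx":0,"ty":-1.4,"tz":0,"rx":0,"ry":0,"rz":0},
])

```text
time: 17.53
position: [0.5688, -0.1135, 0.0789]
tool_rot: [1.0, 0.006, 0.001, 0.001]
ft_force: [1.6, -4.5, -5.3]
grip_width: 0.0238
```

>>> send_rows([
  {"tx":0,"ty":0.4,"tz":0,"rx":0,"ry":0,"rz":0},
  {"tx":0,"ty":0.6,"tz":0,"rx":0,"ry":0,"rz":0},
])

```text
time: 17.7
position: [0.5673, -0.1183, 0.0786]
tool_rot: [1.0, 0.006, -0.0, -0.0]
ft_force: [-0.1, -0.3, -3.6]
grip_width: 0.0236
```

```bash
python3 go.py 0.567 -0.115 0.078 0.012;python3 - <<'E'
from h import *
c=robot.camera("scene");np.savez("c4.npz",**c);crop(c,"f5",200,190,290,240,8)
E
```

```text
t 17.7 pos [ 0.5673 -0.1183  0.0786] yaw 0.0122 F [-0.1 -0.3 -3.6] w 23.6 q [-0.4   0.67  1.66  0.    0.81  1.16]
delta cm [-0.03 -0.33  0.07] rot [-0.0006  0.001   0.0002] rows>= 0.1
```

View pics/f5.png

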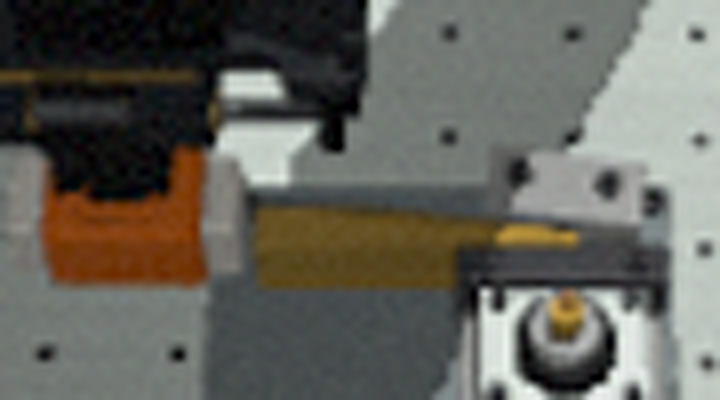

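>>> send_rows([
  {"tx":0,"ty":-0.3,"tz":0,"rx":0,"ry":0,"rz":0},
  {"tx":0,"ty":-0.6,"tz":0,"rx":0,"ry":0,"rz":0},
  {"tx":0,"ty":-0.9,"tz":0,"rx":0,"ry":0,"rz":0},
])

```text
time: 18.0
position: [0.568, -0.1105, 0.0788]
tool_rot: [1.0, 0.006, 0.001, 0.001]
ft_force: [-0.4, -3.4, -5.9]
grip_width: 0.0237
```

>>> send_rows([
  {"tx":0,"ty":0.3,"tz":0,"rx":0,"ry":0,"rz":0},
  {"tx":0,"ty":0.6,"tz":0,"rx":0,"ry":0,"rz":0},
])

```text
time: 18.17
position: [0.5673, -0.115, 0.0786]
tool_rot: [1.0, 0.006, -0.0, -0.0]
ft_force: [-0.2, 0.9, -3.6]
grip_width: 0.0238
```

>>> send_rows([
  {"tx":0,"ty":-0.3,"tz":0,"rx":0,"ry":0,"rz":0},
  {"tx":0,"ty":-0.6,"tz":0,"rx":0,"ry":0,"rz":0},
  {"tx":0,"ty":-0.9,"tz":0,"rx":0,"ry":0,"rz":0},
])

```text
time: 18.42
position: [0.5679, -0.1076, 0.0788]
tool_rot: [1.0, 0.006, 0.0, 0.001]
ft_force: [0.0, -5.4, -4.9]
grip_width: 0.0236
```

>>> send_rows([
  {"tx":0,"ty":0.3,"tz":0,"rx":0,"ry":0,"rz":0},
  {"tx":0,"ty":0.6,"tz":0,"rx":0,"ry":0,"rz":0},
])

```text
time: 18.58
position: [0.5673, -0.112, 0.0786]
tool_rot: [1.0, 0.006, -0.0, -0.0]
ft_force: [-0.2, 0.0, -3.2]
grip_width: 0.0236
```

```bash
python3 go.py 0.567 -0.115 0.078 0.012;python3 - <<'E'
from h import *
c=robot.camera("scene");np.savez("c4.npz",**c);crop(c,"f6",200,190,290,240,8)
E
```

```text
t 18.58 pos [ 0.5673 -0.112   0.0786] yaw 0.012 F [-0.2  0.  -3.2] w 23.6 q [-0.39  0.67  1.67  0.    0.81  1.17]
delta cm [-0.04  0.3   0.06] rot [-0.001   0.0006 -0.    ] rows>= 0.1
```

View pics/f6.png

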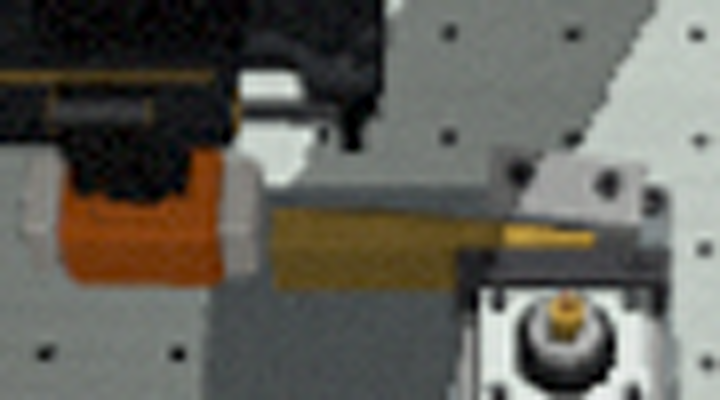

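>>> send_rows([
  {"tx":0,"ty":-0.3,"tz":0,"rx":0,"ry":0,"rz":0},
  {"tx":0,"ty":-0.6,"tz":0,"rx":0,"ry":0,"rz":0},
  {"tx":0,"ty":-0.9,"tz":0,"rx":0,"ry":0,"rz":0},
])

```text
time: 18.88
position: [0.5679, -0.1047, 0.0788]
tool_rot: [1.0, 0.007, 0.0, 0.001]
ft_force: [-1.0, -4.4, -5.0]
grip_width: 0.0232
```

>>> send_rows([
  {"tx":0,"ty":0.3,"tz":0,"rx":0,"ry":0,"rz":0},
  {"tx":0,"ty":0.6,"tz":0,"rx":0,"ry":0,"rz":0},
])

```text
time: 19.05
position: [0.5673, -0.1089, 0.0786]
tool_rot: [1.0, 0.006, -0.0, -0.001]
ft_force: [-0.0, -0.7, -3.4]
grip_width: 0.0241
```

>>> send_rows([
  {"tx":0,"ty":-0.3,"tz":0,"rx":0,"ry":0,"rz":0},
  {"tx":0,"ty":-0.6,"tz":0,"rx":0,"ry":0,"rz":0},
  {"tx":0,"ty":-0.85,"tz":0,"rx":0,"ry":0,"rz":0},
])

```text
time: 19.3
position: [0.5679, -0.1031, 0.079]
tool_rot: [1.0, 0.007, 0.0, 0.002]
ft_force: [-2.2, -11.5, -3.9]
grip_width: 0.0241
```

>>> send_rows([
  {"tx":0,"ty":0.3,"tz":0,"rx":0,"ry":0,"rz":0},
  {"tx":0,"ty":0.6,"tz":0,"rx":0,"ry":0,"rz":0},
])

```text
time: 19.47
position: [0.5674, -0.1066, 0.0787]
tool_rot: [1.0, 0.006, -0.0, -0.0]
ft_force: [0.1, 0.2, -3.3]
grip_width: 0.0237
```

Run:
```python
from h import *
c=robot.camera("scene");np.savez("c5.npz",**c);crop(c,"f7",200,190,290,240,8)
```

>>> send_rows([
  {"tx":0,"ty":-0.25,"tz":0,"rx":0,"ry":0,"rz":0},
  {"tx":0,"ty":-0.5,"tz":0,"rx":0,"ry":0,"rz":0},
  {"tx":0,"ty":-0.65,"tz":0,"rx":0,"ry":0,"rz":0},
])

```text
time: 19.77
position: [0.5679, -0.1031, 0.079]
tool_rot: [1.0, 0.008, 0.0, 0.003]
ft_force: [-2.5, -11.2, -3.5]
grip_width: 0.0239
```

>>> send_rows([
  {"tx":0,"ty":0.3,"tz":0,"rx":0,"ry":0,"rz":0},
  {"tx":0,"ty":0.6,"tz":0,"rx":0,"ry":0,"rz":0},
])

```text
time: 19.93
position: [0.5674, -0.1061, 0.0786]
tool_rot: [1.0, 0.006, -0.0, -0.0]
ft_force: [-0.2, 1.4, -3.7]
grip_width: 0.0232
```

Run:
```python
from h import *
c=robot.camera("scene");np.savez("c6.npz",**c);crop(c,"f8",200,190,290,240,8)
```

```text
(no output)
```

View pics/f8.png

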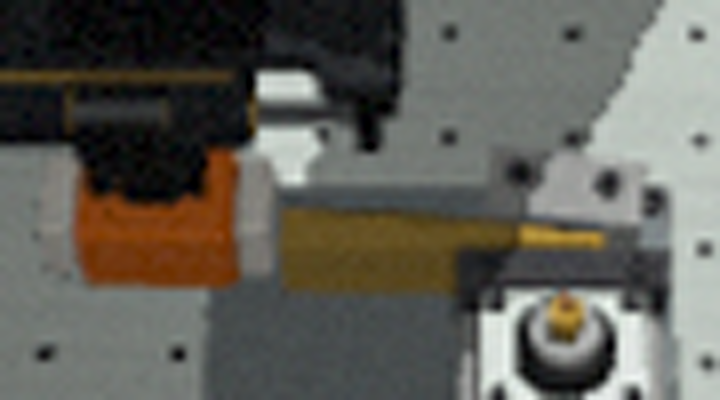

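>>> send_rows([
  {"tx":0,"ty":-0.25,"tz":0,"rx":0,"ry":0,"rz":0},
  {"tx":0,"ty":-0.5,"tz":0,"rx":0,"ry":0,"rz":0},
  {"tx":0,"ty":-0.7,"tz":0,"rx":0,"ry":0,"rz":0},
])

```text
time: 20.23
position: [0.568, -0.1029, 0.0791]
tool_rot: [1.0, 0.008, 0.001, 0.004]
ft_force: [-3.6, -15.1, -2.8]
grip_width: 0.0236
```

>>> send_rows([
  {"tx":0,"ty":0.4,"tz":0,"rx":0,"ry":0,"rz":0},
  {"tx":0,"ty":0.8,"tz":0,"rx":0,"ry":0,"rz":0},
])

```text
time: 20.4
position: [0.5674, -0.1071, 0.0787]
tool_rot: [1.0, 0.006, -0.0, -0.0]
ft_force: [0.9, -0.3, -4.3]
grip_width: 0.0239
```

Run:
```python
from h import *
c=robot.camera("scene");np.savez("c7.npz",**c)
from scipy.ndimage import map_coordinates
for n in ("c4","c5","c6","c7"):
    c=dict(np.load(n+".npz")); im=c["color"].astype(float); y=(im[...,0]+im[...,1])/2-im[...,2]
    row=y[220:224,225:250].mean(0); print(n,"head end",np.interp(20,row[:14],np.arange(225,239)).round(2), end=" ")
    row=y[218:221,262:285].mean(0); k=np.where(row>row.max()/2)[0]; print("tip",262+k[-1]+(row[k[-1]]-row.max()/2)/(row[k[-1]]-row[k[-1]+1]), row.max().round(0))
```

```text
c4 head end 225.0 tip 273.359756097561 88.0
c5 head end 225.0 tip 274.60526315789474 84.0
c6 head end 225.0 tip 274.5952380952381 84.0
c7 head end 225.0 tip 274.79615384615386 86.0
```

>>> send_rows([
  {"tx":0,"ty":-0.3,"tz":0,"rx":0,"ry":0,"rz":0},
  {"tx":0,"ty":-0.6,"tz":0,"rx":0,"ry":0,"rz":0},
  {"tx":0,"ty":-0.85,"tz":0,"rx":0,"ry":0,"rz":0},
])

```text
time: 20.7
position: [0.5681, -0.1027, 0.0792]
tool_rot: [1.0, 0.009, 0.001, 0.004]
ft_force: [-4.1, -16.6, -4.2]
grip_width: 0.0237
```

>>> send_rows([
  {"tx":0,"ty":0.4,"tz":0,"rx":0,"ry":0,"rz":0},
  {"tx":0,"ty":0.8,"tz":0,"rx":0,"ry":0,"rz":0},
])

```text
time: 20.87
position: [0.5673, -0.1065, 0.0787]
tool_rot: [1.0, 0.006, -0.0, -0.0]
ft_force: [-0.5, -0.3, -4.1]
grip_width: 0.0233
```

```bash
cat > tip.py <<'E'
from h import *
import sys
c=robot.camera("scene");np.savez(sys.argv[1]+".npz",**c)
im=c["color"].astype(float); y=(im[...,0]+im[...,1])/2-im[...,2]
row=y[218:221,262:285].mean(0); k=np.where(row>row.max()/2)[0]; print("tip",262+k[-1]+(row[k[-1]]-row.max()/2)/(row[k[-1]]-row[k[-1]+1]), row.max().round(0))
o=robot.get_obs();print(o["time"],o["position"],o["ft_force"],o["tool_rot"])
E
python3 tip.py c8
```

```text
tip 274.7281879194631 86.0
20.9167 [ 0.56758506 -0.10732404  0.07864188] [ 0.00344276 -0.45339822 -3.3593896 ] [ 9.99983784e-01  5.69334443e-03  3.74389889e-05 -1.27855442e-04]
```

>>> send_rows([
  {"tx":0,"ty":-0.3,"tz":0,"rx":0,"ry":0,"rz":0},
  {"tx":0,"ty":-0.6,"tz":0,"rx":0,"ry":0,"rz":0},
  {"tx":0,"ty":-0.8,"tz":0,"rx":0,"ry":0,"rz":0},
])

```text
time: 21.17
position: [0.5681, -0.1027, 0.0791]
tool_rot: [1.0, 0.009, 0.001, 0.004]
ft_force: [-3.9, -16.0, -4.0]
grip_width: 0.0237
```

>>> send_rows([
  {"tx":0,"ty":0.5,"tz":0,"rx":0,"ry":0,"rz":0},
  {"tx":0,"ty":1.2,"tz":0,"rx":0,"ry":0,"rz":0},
  {"tx":0,"ty":2.2,"tz":0,"rx":0,"ry":0,"rz":0},
])

```text
time: 21.42
position: [0.5673, -0.1202, 0.0785]
tool_rot: [1.0, 0.006, -0.0, -0.001]
ft_force: [-0.3, 0.5, -3.6]
grip_width: 0.0237
```

```bash
python3 tip.py c9
python3 - <<'E'
from h import *
c=dict(np.load("c9.npz"));crop(c,"f9",190,180,290,245,7)
E
```

```text
tip 274.7711267605634 85.0
21.4667 [ 0.56819046 -0.12306179  0.07868277] [ 0.4037611  -1.0410108  -4.07591502] [9.99982497e-01 5.86377850e-03 4.60834987e-04 6.39291832e-04]
```

View pics/f9.png

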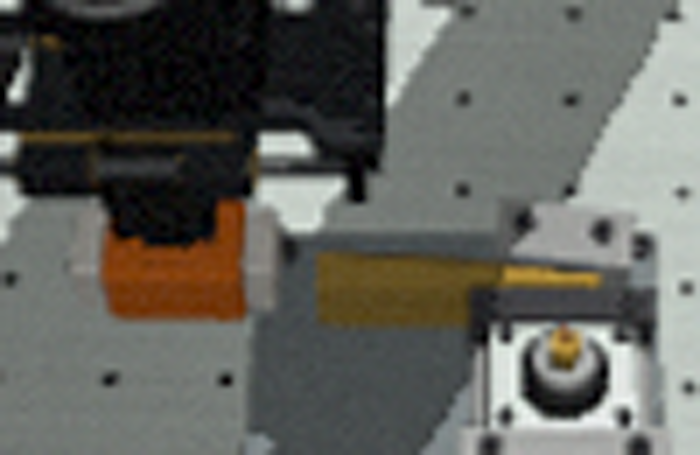

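>>> send_rows([
  {"tx":0,"ty":0.8,"tz":-1.5,"rx":0,"ry":0,"rz":0},
  {"tx":0,"ty":2.0,"tz":-4.5,"rx":0,"ry":0,"rz":0.02},
  {"tx":-1.5,"ty":4.0,"tz":-7.0,"rx":0,"ry":0,"rz":0.05},
  {"tx":-4.0,"ty":7.0,"tz":-8.0,"rx":0,"ry":0,"rz":0.1},
  {"tx":-6.5,"ty":10.0,"tz":-8.0,"rx":0,"ry":0,"rz":0.14},
])

```text
time: 21.88
position: [0.5058, -0.2236, 0.1619]
tool_rot: [0.998, -0.064, 0.003, 0.002]
ft_force: [0.5, -0.6, -3.8]
grip_width: 0.0237
```

```bash
python3 go.py 0.4595 -0.2774 0.14 -0.2
```

```text
t 21.88 pos [ 0.5058 -0.2236  0.1619] yaw -0.1282 F [ 0.5 -0.6 -3.8] w 23.7 q [-0.62  0.51  1.68  0.    0.94  1.08]
delta cm [-3.92  5.92  2.18] rot [ 0.0031 -0.0073  0.0718] rows>= 1.8
```

>>> send_rows([
  {"tx":-1.5,"ty":2.3,"tz":0,"rx":0,"ry":0,"rz":0.02},
  {"tx":-3.0,"ty":4.6,"tz":1.0,"rx":0,"ry":0,"rz":0.05},
  {"tx":-3.9,"ty":5.9,"tz":2.2,"rx":0,"ry":0,"rz":0.07},
  {"tx":-3.9,"ty":5.9,"tz":4.0,"rx":0,"ry":0,"rz":0.07},
  {"tx":-3.9,"ty":5.9,"tz":6.0,"rx":0,"ry":0,"rz":0.07},
])

```text
time: 22.3
position: [0.4576, -0.2773, 0.0991]
tool_rot: [0.995, -0.101, 0.001, 0.001]
ft_force: [-0.3, 0.4, -3.5]
grip_width: 0.0233
```

>>> send_rows([
  {"tx":0,"ty":0,"tz":0,"rx":0,"ry":0,"rz":0},
  {"tx":0,"ty":0,"tz":0,"rx":0,"ry":0,"rz":0},
])

```text
time: 22.47
position: [0.457, -0.2749, 0.098]
tool_rot: [0.995, -0.099, -0.001, -0.001]
ft_force: [0.0, -0.3, -3.5]
grip_width: 0.0236
```

```bash
python3 go.py 0.4595 -0.2774 0.066 -0.2
python3 - <<'E'
from h import *
c=robot.camera("scene");crop(c,"g1",120,110,215,210,6)
E
```

```text
t 22.47 pos [ 0.457  -0.2749  0.098 ] yaw -0.1988 F [ 0.  -0.3 -3.5] w 23.6 q [-0.75  0.59  1.77  0.    0.78  1.02]
delta cm [0.31 0.2  3.2 ] rot [-0.0017  0.0023  0.0012] rows>= 0.8
```

View pics/g1.png

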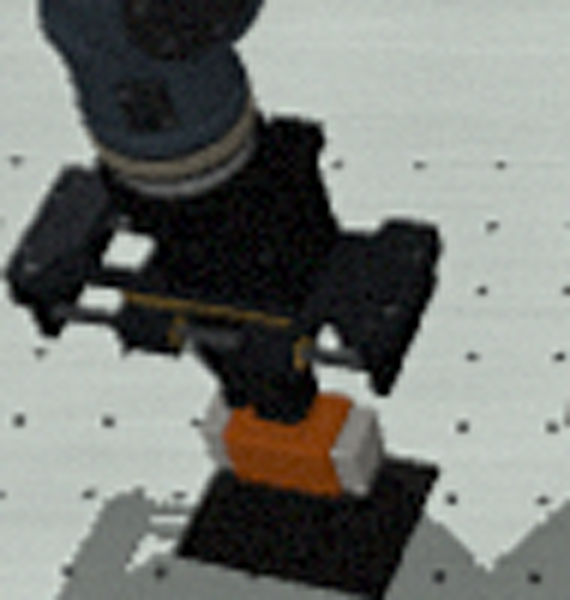

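>>> send_rows([
  {"tx":0.1,"ty":0.1,"tz":1.2,"rx":-0.001,"ry":0.002,"rz":0},
  {"tx":0.2,"ty":0.1,"tz":2.2,"rx":-0.001,"ry":0.002,"rz":0},
  {"tx":0.2,"ty":0.1,"tz":2.7,"rx":-0.001,"ry":0.002,"rz":0},
  {"tx":0.2,"ty":0.1,"tz":3.0,"rx":-0.001,"ry":0.002,"rz":0},
  {"tx":0.2,"ty":0.1,"tz":3.0,"rx":-0.001,"ry":0.002,"rz":0},
])

```text
time: 22.93
position: [0.4594, -0.2765, 0.0684]
tool_rot: [0.995, -0.099, 0.001, 0.0]
ft_force: [-0.3, -0.5, -3.9]
grip_width: 0.0239
```

>>> send_rows([
  {"tx":0,"ty":0,"tz":0,"rx":0,"ry":0,"rz":0},
  {"tx":0,"ty":0,"tz":0.1,"rx":0,"ry":0,"rz":0},
  {"tx":0,"ty":0,"tz":0.1,"rx":0,"ry":0,"rz":0},
])

```text
time: 23.18
position: [0.4597, -0.277, 0.068]
tool_rot: [0.995, -0.099, 0.001, 0.001]
ft_force: [0.3, -0.2, -3.6]
grip_width: 0.0235
```

```bash
python3 go.py 0.4595 -0.2774 0.066 -0.2
```

```text
t 23.18 pos [ 0.4597 -0.277   0.068 ] yaw -0.1982 F [ 0.3 -0.2 -3.6] w 23.5 q [-0.75  0.64  1.78  0.    0.71  1.02]
delta cm [-0.01  0.04  0.2 ] rot [ 0.0016 -0.0028  0.0018] rows>= 0.0
```

Weight still carried; 2–4 mm more to go.

>>> send_rows([
  {"tx":0,"ty":0,"tz":0.1,"rx":0.001,"ry":-0.002,"rz":0},
  {"tx":0,"ty":0,"tz":0.2,"rx":0.001,"ry":-0.002,"rz":0},
  {"tx":0,"ty":0,"tz":0.25,"rx":0.001,"ry":-0.002,"rz":0},
  {"tx":0,"ty":0,"tz":0.25,"rx":0.001,"ry":-0.002,"rz":0},
])

```text
time: 23.52
position: [0.4594, -0.2769, 0.0651]
tool_rot: [0.995, -0.099, -0.0, 0.0]
ft_force: [-0.3, -0.3, -3.6]
grip_width: 0.0239
```

```bash
python3 go.py 0.4595 -0.2774 0.066 -0.2
```

```text
t 23.52 pos [ 0.4594 -0.2769  0.0651] yaw -0.1982 F [-0.3 -0.3 -3.6] w 23.9 q [-0.75  0.65  1.78 -0.    0.71  1.02]
delta cm [ 0.02  0.05 -0.09] rot [ 0.0001 -0.      0.0018] rows>= 0.0
```

>>> send_rows([
  {"tx":0,"ty":0,"tz":0.1,"rx":0,"ry":0,"rz":0},
  {"tx":0,"ty":0,"tz":0.1,"rx":0,"ry":0,"rz":0},
])

```text
time: 23.68
position: [0.4596, -0.2769, 0.0648]
tool_rot: [0.995, -0.099, 0.0, 0.0]
ft_force: [-0.2, 1.6, 2.1]
grip_width: 0.0238
```

>>> send_rows([
  {"tx":0,"ty":0,"tz":0.1,"rx":0,"ry":0,"rz":0},
  {"tx":0,"ty":0,"tz":0.1,"rx":0,"ry":0,"rz":0},
])

```text
time: 23.85
position: [0.4596, -0.2769, 0.0648]
tool_rot: [0.995, -0.099, 0.0, 0.0]
ft_force: [-1.9, 2.0, 9.8]
grip_width: 0.0238
```

Standing on the pad; back off 1 mm of that and open.

>>> send_rows([
  {"tx":0,"ty":0,"tz":-0.1,"rx":0,"ry":0,"rz":0},
  {"tx":0,"ty":0,"tz":-0.1,"rx":0,"ry":0,"rz":0},
])

```text
time: 24.02
position: [0.4598, -0.2771, 0.0648]
tool_rot: [0.995, -0.099, 0.001, 0.0]
ft_force: [-1.0, 1.2, 4.5]
grip_width: 0.0238
```

>>> send_rows([
  {"tx":0,"ty":0,"tz":0,"rx":0,"ry":0,"rz":0},
  {"tx":0,"ty":0,"tz":0,"rx":0,"ry":0,"rz":0},
  {"tx":0,"ty":0,"tz":0,"rx":0,"ry":0,"rz":0},
  {"tx":0,"ty":0,"tz":0,"rx":0,"ry":0,"rz":0},
  {"tx":0,"ty":0,"tz":0,"rx":0,"ry":0,"rz":0},
], claw=6.0)

```text
time: 24.43
position: [0.4596, -0.277, 0.0641]
tool_rot: [0.995, -0.099, 0.0, 0.0]
ft_force: [0.7, 1.0, -0.2]
grip_width: 0.0492
```

>>> send_rows([
  {"tx":0,"ty":0,"tz":-1.0,"rx":0,"ry":0,"rz":0},
  {"tx":0,"ty":0,"tz":-3.0,"rx":0,"ry":0,"rz":0},
  {"tx":0,"ty":0,"tz":-6.0,"rx":0,"ry":0,"rz":0},
  {"tx":0,"ty":0,"tz":-9.5,"rx":0,"ry":0,"rz":0},
  {"tx":0,"ty":0,"tz":-13.0,"rx":0,"ry":0,"rz":0},
])

```text
time: 24.85
position: [0.459, -0.2764, 0.1958]
tool_rot: [0.995, -0.099, -0.0, -0.0]
ft_force: [1.0, -0.3, -0.2]
grip_width: 0.0594
```

>>> send_rows([
  {"tx":0,"ty":0,"tz":-3.0,"rx":0,"ry":0,"rz":0},
  {"tx":0,"ty":2.0,"tz":-5.0,"rx":0,"ry":0,"rz":0},
  {"tx":0,"ty":5.0,"tz":-5.0,"rx":0,"ry":0,"rz":0},
  {"tx":0,"ty":9.0,"tz":-5.0,"rx":0,"ry":0,"rz":0},
  {"tx":0,"ty":12.0,"tz":-5.0,"rx":0,"ry":0,"rz":0},
])

```text
time: 25.27
position: [0.4357, -0.3968, 0.2463]
tool_rot: [0.995, -0.099, 0.001, 0.002]
ft_force: [0.3, -0.3, 0.4]
grip_width: 0.0601
```

```bash
python3 tip.py ce
python3 - <<'E'
from fit import *
c=snap("scene","end_s"); t=snap("top","end_t"); np.savez("te.npz",**t)
crop(c,"end_c",125,130,300,255,4)
for c in (c,t):
    P=cloud(c)
    H=P[(abs(P[...,0]-.46)<.06)&(abs(P[...,1]+.27)<.07)&(P[...,2]>.115)&(P[...,2]<.135)]
    print("handle top",np.median(H,0),len(H)); print(fit(c,prism([(-33,-21),(33,-21),(33,21),(-33,21)],8,46),(.46,-.275,1.37),"org",1),fit(c,prism(PAD,0,6),(.46,-.2765,1.33),"gray",-1))
E
```

```text
tip 274.6485507246377 85.0
25.3167 [ 0.4348705  -0.40310327  0.2458928 ] [ 0.64574068 -4.32213296  0.78382575] [ 0.99491477 -0.10060442  0.0015062   0.00459112]
handle top [ 0.45995946 -0.27628093  0.1257931 ] 68
(array([ 0.45666175, -0.27177903,  1.30418826]), np.float64(32.21742248535156)) (array([ 0.45845116, -0.27805323,  1.33777315]), np.float64(46.42940902709961))
handle top [ 0.45772932 -0.27534584  0.12488994] 52
(array([ 0.45561092, -0.28430673,  1.38256409]), np.float64(24.272075653076172)) (array([ 0.46098008, -0.27613567,  1.34218521]), np.float64(34.92517852783203))
```

View pics/end_c.png

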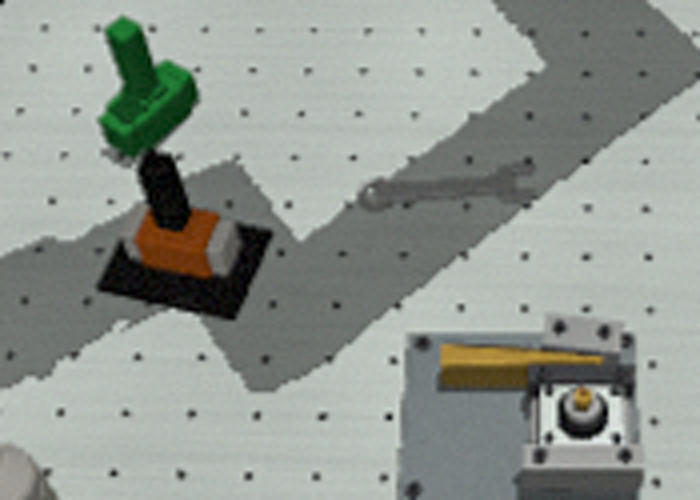

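View pics/end_t.png

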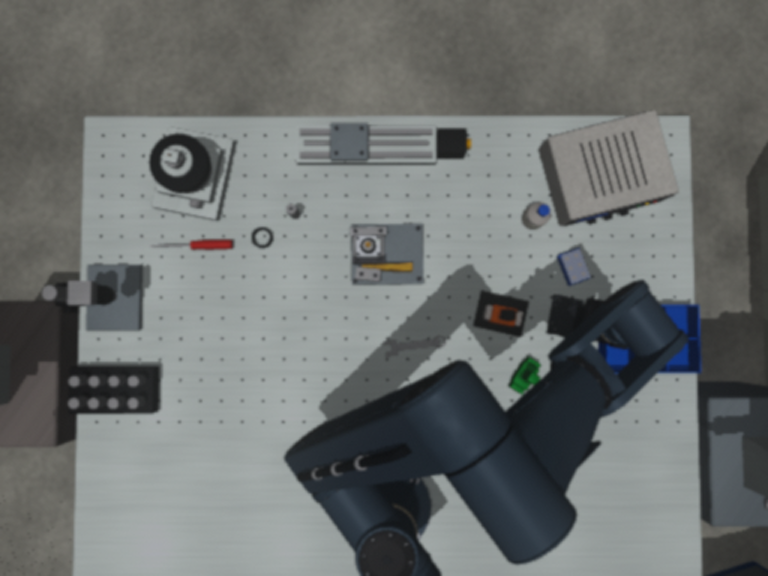

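>>> send_rows([
  {"tx":0,"ty":0,"tz":0,"rx":0,"ry":0,"rz":0},
  {"tx":0,"ty":0,"tz":0,"rx":0,"ry":0,"rz":0},
  {"tx":0,"ty":0,"tz":0,"rx":0,"ry":0,"rz":0},
])

```text
time: 25.67
position: [0.436, -0.3929, 0.2443]
tool_rot: [0.995, -0.098, -0.0, -0.0]
ft_force: [-0.3, -0.1, 0.7]
grip_width: 0.0603
```

```bash
python3 go.py 0.43 -0.4 0.25 -0.2; python3 -c "
from rig import robot
print(robot.hand_in())"
```

```text
t 25.67 pos [ 0.436  -0.3929  0.2443] yaw -0.1968 F [-0.3 -0.1  0.7] w 60.3 q [-0.92  0.45  1.51  0.    1.18  0.84]
delta cm [-0.45  0.81 -0.57] rot [-0.0006  0.0004  0.0032] rows>= 0.3
the job is handed in; nothing more can be done
None
```

The key is driven home, the mallet is back on its black pad with the handle up, and the job was handed in at 25.7 s.

- **Key started:** I put the brass key in thin end first, about 22 mm past the slot mouth, and let go of it while it was still loose.
- **Driving it:** I took the orange mallet and gave the key ten light taps, drawing back a few millimetres after each. The first taps read 1–5 N, then 11–17 N as it tightened. The last two, at 16.6 and 16.0 N, stopped at the same spot. The key tip stayed within about 0.1 pixel (roughly 0.3 mm), including in the last picture.
- **How far in:** The tip ended about 40–43 mm past the mouth, near the short end of the 40–72 mm given.
- **Carrier hold:** I couldn't measure the clamping force itself. By the rule of about twice the tap force, it should be around 30 N, well over the 15 N needed.
- **Mallet:** It stands near the pad's middle, with its head along the pad to within about 0.05 rad. The two cameras disagree by about 0.08 rad on the head's angle.
- **Other things:** I never touched the green mallet or any of the bystanders. They look unmoved in the last pictures, and the arm is clear of everything.

Two limits on these numbers: I read the force only at the end of each stroke, so a very short peak could have been missed. While I was seating the key, it touched the rail with about 4 N, which was gone once I let go.

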